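Seal the spice tins in the treadle lid press

ROBOT

A 6-joint arm with a two-finger parallel gripper is mounted at the origin on the work surface. World frame = base frame: x ahead of the robot, y to its left, z up, the work surface at z = 0. Lengths are in mm, angles in rad, forces in N, time in s.
With the tool pointing down it reaches from about 350 to 975 mm from the base axis. Payload 7.1 kg.
Tool frame: the origin (TCP) lies midway between the tips of the shut fingers; the grasp point (between the pads) lies 19 mm behind it; z points along the fingers, y is the line along which they close (so a half turn about z gives the same grasp; the last joint's range is limited). The gripper opens to 88 mm and grips with 3 to 60 N. Pads are 20 mm wide; open, the fingers measure 115 mm over their backs; the gripper's body (75 mm by 178 mm) begins 61 mm behind the grasp point.
Start: joints at [-1.281, 0.423, 1.63, -0, 1.089, -0.019], TCP at [189.965, -595.414, 222.675] pointing down, gripper open.
Joint ranges: [-3, 3], [-0.9, 2.11], [0.09, 2.58], [-1.31, 4.45], [0.11, 2.69], [-2.54, 2.54]. Speed limits (rad/s): [2.39, 2.39, 3.01, 3.14, 3.14, 3.14].

INTERFACE

Orientations are given as a rotation vector (axis times angle).
In Python, from workcell import ctrl gives the robot as it stands. The module is installed in compiled form; this text tells all that it offers.
- The arm moves only by the tool apply_moves, never from a script. Its argument "targets" is a list of rows, each a list of 3 entries, a list of its own where there are three numbers: the opening, from -1 (shut) to 1 (fully open), then the shift along the tool's x, y, z normalised to -1 to 1, where 1 is 5 cm, then the turn, a rotation vector about the tool's x, y, z normalised to -1 to 1, where 1 is 90 degrees. In form: [[jaw, [x, y, z], [wx, wy, wz]], ...]. A call has 1 to 8 rows; each row shifts and turns the commanded pose from where the row before left it, along the tool's axes as they then stand; what a row does not reach is not made up. A row lasts 1/8 s, in which the tool goes at most 62.5 mm and 10.7 degrees, less where a joint would pass 70% of its speed; a pose out of reach is approached as far as the arm can. A call with a number of a shift or a turn outside -1 to 1 is refused whole. A call with a gripper value outside its range is refused whole. The fingers move at their own pace and stop on an object; the grip force is fixed at half the most. Time passes only in rows, so rows that do not move let the fingers close. It gives the time, the measured TCP pose, the force, the opening and the grip force at its end, in the units of the state.
- ctrl.get_obs(): the state, without advancing time (a new reading comes with each control period).
- ctrl.get_image(name): name is "side" or "top"; returns a dict with "pixels" (400x640x3 uint8, blue, green, red), "camera_matrix" (3x3 intrinsics, pixels), "view" (4x4, takes a point from world to camera coordinates). Camera axes: x right, y down, z forward; pixel columns grow to the right and rows downward; lengths in mm; the calibration is good to about 2 mm. A picture is of the moment at which its call begins. There is no depth.
- ctrl.close_job(): hands the job in; it is judged then, once.
Trained networks look in the newest picture that a camera, given by its name, has taken for a name from the list of things; names that differ only in an ending like _2 or _b are one class to them, and where a whole thing is asked for, a point or a joint stands for the part that bears it (a point fixed in the world has none). Each returns a list of dicts, best first, with "score" (0 to 1); they miss things now and then, are a little off and sometimes report something else, mostly with a low value. They report only what shows in the picture. A call takes as long as a camera call.
- ctrl.masks_of(label, camera): "region" (400x640 bool, what is visible of it) and "bbox" ([left, top, right, bottom] in pixels, round what is visible of it).
- ctrl.pinpoint(label, camera): "xy" ([column, row] in pixels: a listed point, or the origin of a listed thing).
The state is a dict: "t": time; "qpos": joint angles; "qvel": joint speeds; "joint_torque": joint torques, N m; "ee_pos": TCP position; "orientation": TCP orientation; "ft_force": force on the tool from outside, world axes, zero at the start; "moment": the same for the moment, N m; "width": finger opening in mm; "grasp_force": force on a finger pad.
Only numpy, scipy, OpenCV 4.12 (cv2) and the standard library are available. Lean on these libraries where they do the work, as an engineer would, in place of code of your own. Each camera call takes 0.05 s, during which the arm holds its last target. There are 200 camera calls.

TASK

Seal every spice tin: stand them all upright on the wooden bed of the green lid press, lay the steel clamp bar into its two supports over them, and push the treadle fully down to its stop twice, holding it a moment each time and letting it spring right up in between. Then lay the bar back on its wooden rest and stand all the tins upright in the low wooden tray, leaving the other kitchen things where they are.

Things in the scene. Friction and masses are not known exactly. Their poses are not given: they have to be found in the camera images.
- press: Green lid press fixed on the counter, base 145 mm (x) by 280 mm (y), 14 mm thick. Origin: counter level under the centre of its bed; the treadle is on its -x side, y runs along the bed, z up. Thin steel draw hooks beside the bar supports swing over the bar's ends as the treadle goes down.
- press_bed (a point): Centre of the top of the press's pale wooden bed (80 mm in the press's x, 200 mm in y), 20 mm above the counter. Room for three tins in a row along y, marked by discs at y = -62, 0 and 62 mm. A lip 6 mm high along each long edge leaves 68 mm between.
- support_left (a point): Top of the bar support at the +y end of the press (115 mm from the middle, 70 mm above the counter), 20 mm long in y. Cheeks 10 mm high on either side leave a channel 33 mm wide in x, so the bar lies along the press's y, its underside at 70 mm, 4 mm above the lids.
- support_right (a point): The same at the -y end of the press, 230 mm from the other.
- treadle (a joint): Spring treadle of the press (rad): 0 = fully up, 0.30 = fully down on its stop; about 13 N on the pad holds it down, and it springs back up when let go. Hinge along the press's y, 75 mm to the -x side of the press origin and 40 mm high.
- treadle_pad (a point): Centre of the top face of the yellow rubber pad (45 x 78 mm) on the treadle, 70 mm from the hinge; with the treadle up it is 145 mm to the -x side of the press origin and 48 mm high; it sinks about 20 mm.
- bar: Steel clamp bar 270 mm long (its x), 24 mm wide (y), 10 mm thick, 350 g, with a red grip block on its middle 50 mm long (x), 18 mm wide (y), rising from 10 to 42 mm above the origin. Origin: centre of the underside. At the start it lies on its rest.
- rest: Dark wooden bar rest fixed on the counter, 260 mm (x) by 56 mm (y). Origin: centre of its underside. Two supports at x = -95 and +95 mm, top 45 mm above the origin, each with cheeks 10 mm high leaving a channel 33 mm wide in y, centred on y = 0; the bar lies along x.
- tray: Low wooden spice tray fixed on the counter, 210 mm (x) by 92 mm (y), floor 5 mm above its underside, rim 12 mm high and 6 mm thick. Origin: centre of its underside. Holds three tins in a row along x.
- tin0: Round steel spice tin, body 52 mm in diameter, yellow lid 54 mm in diameter, 46 mm tall overall, about 130 g. Origin: centre of its underside, z up. May be absent.
- tin1: Round steel spice tin, body 52 mm in diameter, orange lid 54 mm in diameter, 46 mm tall overall, about 130 g. Origin: centre of its underside, z up. May be absent.
- tin2: Round steel spice tin, body 52 mm in diameter, blue lid 54 mm in diameter, 46 mm tall overall, about 130 g. Origin: centre of its underside, z up. May be absent.
- tin3: Round steel spice tin, body 52 mm in diameter, white lid 54 mm in diameter, 46 mm tall overall, about 130 g. Origin: centre of its underside, z up. May be absent.
- board: Round beech chapati board, 240 mm in diameter, 20 mm thick; origin at the centre of its underside. Bystander.
- rolling_pin: Steel rolling pin 220 mm long, 36 mm in diameter, lying on the chapati board. Bystander.
- saucer: White saucer 130 mm in diameter. Bystander.
- mug: Blue mug, 76 mm in diameter, 85 mm tall. Bystander.
- spatula: Flat aluminium spatula 240 mm long. Bystander.

How it is judged (in metres and radians):
On the way, in this order (a step that is already met when the one before it is completed fails the run):
1. every tin stands on the press bed and the bar lies in both supports over them (x of tin0 in the frame of press between -0.02 and 0.02 m and y of tin0 in the frame of press between -0.085 and 0.085 m and z of tin0 in the frame of press between 0.016 and 0.024 m and angle between each of tin0, tin1, tin2, tin3's own z axis and vertical below 0.12 rad and x of tin1 in the frame of press between -0.02 and 0.02 m and y of tin1 in the frame of press between -0.085 and 0.085 m and z of tin1 in the frame of press between 0.016 and 0.024 m and x of tin2 in the frame of press between -0.02 and 0.02 m and y of tin2 in the frame of press between -0.085 and 0.085 m and z of tin2 in the frame of press between 0.016 and 0.024 m and x of tin3 in the frame of press between -0.02 and 0.02 m and y of tin3 in the frame of press between -0.085 and 0.085 m and z of tin3 in the frame of press between 0.016 and 0.024 m and x of bar in the frame of press between -0.009 and 0.009 m and y of bar in the frame of press between -0.02 and 0.02 m and z of bar in the frame of press between 0.066 and 0.074 m and angle between the x axis of bar and the y axis of press, either way round below 0.1 rad), for 0.3 s.
2. treadle fully down, tins and bar in place (all of step 1 and value of joint treadle above 0.27 rad), for 0.3 s.
3. treadle let right up (value of joint treadle below 0.05 rad), for 0.1 s.
4. treadle fully down a second time, tins and bar in place (all of step 2), for 0.3 s.
5. treadle let right up again (value of joint treadle below 0.05 rad), for 0.1 s.
At the end, for the whole second after the job is handed in: Every tin stands upright (within 0.12 rad) on the tray floor inside the rim, the bar lies in both channels of its rest (within 20 mm lengthwise, 9 mm across, 4 mm in height), the treadle is up (below 0.05 rad) and everything is at rest (x of tin0 in the frame of tray between -0.09 and 0.09 m and y of tin0 in the frame of tray between -0.03 and 0.03 m and z of tin0 in the frame of tray between 0.001 and 0.009 m and angle between each of tin0, tin1, tin2, tin3's own z axis and vertical below 0.12 rad and x of tin1 in the frame of tray between -0.09 and 0.09 m and y of tin1 in the frame of tray between -0.03 and 0.03 m and z of tin1 in the frame of tray between 0.001 and 0.009 m and x of tin2 in the frame of tray between -0.09 and 0.09 m and y of tin2 in the frame of tray between -0.03 and 0.03 m and z of tin2 in the frame of tray between 0.001 and 0.009 m and x of tin3 in the frame of tray between -0.09 and 0.09 m and y of tin3 in the frame of tray between -0.03 and 0.03 m and z of tin3 in the frame of tray between 0.001 and 0.009 m and y of bar in the frame of rest between -0.009 and 0.009 m and x of bar in the frame of rest between -0.02 and 0.02 m and z of bar in the frame of rest between 0.041 and 0.049 m and angle between the x axis of bar and the x axis of rest, either way round below 0.1 rad and value of joint treadle below 0.05 rad and linear speed of each of tin0, tin1, tin2, tin3, bar below 0.02 m/s); the robot touches nothing.
It fails at once if a bystander (board, rolling pin, saucer, mug or spatula) is moved more than 4 cm (distance of any of board, rolling_pin, saucer, mug, spatula from where it was at the start of the episode above 0.04 m).
Of tin0, tin1, tin2, tin3 only 2 to 3 are there at a start; the rules pass over those that are not, and their reading is None.
At some moment in a run one of tin0, tin1, tin2, tin3 may be knocked a few centimetres aside while the robot is not near it.
It also fails if it takes over 210 s, if anything falls off the work surface, if the arm or the gripper's body presses on something with over 40 N, if the wrist force passes 120 N, or if a joint passes its speed limit or range.

## Working session

There is one attempt and no reset: what is moved stays moved. The work goes in short steps, Python scripts to look and compute and a tool call to move; the robot and the scene stay as the last step left them, time stands still between calls to the robot, and variables do not carry over. Pictures are saved under pics/ and viewed, at most 14 in all, crops included, and the job is handed in when it is done.

Besides the shell and the picture viewer there is one more tool, called after "Call:" as name([rows], argument=value, ...), one row to a line, values as JSON. apply_moves: Moves the arm, as the interface text tells. Scaled input: -1 to 1 covers 5 cm each way for a shift and 90 degrees each way for a turn. Its arguments: {"type":"object","properties":{"targets":{"type":"array"}},"required":["targets"]}

```bash
mkdir -p pics; cat > h.py <<'E'
import numpy as np, cv2
from workcell import ctrl
from scipy.spatial.transform import Rotation as R
def im(n): return ctrl.get_image(n)
def ray(I,xy):
    K=np.array(I['camera_matrix']);V=np.array(I['view'])
    d=V[:3,:3].T@np.linalg.solve(K,[xy[0],xy[1],1.]); c=-V[:3,:3].T@V[:3,3]
    return c,d
def onz(I,xy,z):
    c,d=ray(I,xy); return (c+d*(z-c[2])/d[2])
def proj(I,P):
    K=np.array(I['camera_matrix']);V=np.array(I['view'])
    p=V[:3,:3]@np.asarray(P,float)+V[:3,3]; q=K@p; return q[:2]/q[2]
def st():
    o=ctrl.get_obs(); return o
E
python3 - <<'E'
from h import *
o=st();print({k:np.round(v,3) for k,v in o.items()})
for n in('top','side'):
    I=im(n);cv2.imwrite(f'pics/{n}0.png',I['pixels']);print(n,np.round(ray(I,(320,200)),2))
    for l in ['press','press_bed','support_left','support_right','treadle_pad','bar','rest','tray','tin0','tin1','tin2','tin3','board','rolling_pin','saucer','mug','spatula']:
        z={'press_bed':20,'support_left':70,'support_right':70,'treadle_pad':48,'bar':45}.get(l,0)
        print(l,[(round(r['score'],2),np.round(r['xy']).tolist(),np.round(onz(I,r['xy'],z)).tolist()) for r in ctrl.pinpoint(l,n)[:2]])
E
```

```text
{'t': np.float64(0.0), 'qpos': array([-1.281,  0.424,  1.631, -0.   ,  1.089, -0.019]), 'qvel': array([-0.002, -0.002,  0.   ,  0.001, -0.   , -0.   ]), 'joint_torque': array([ 1.0000e-03, -5.4462e+01, -2.7366e+01,  6.4000e-02,  2.3000e-02,
       -0.0000e+00]), 'ee_pos': array([ 189.806, -594.888,  221.875]), 'orientation': array([-3.103, -0.483,  0.   ]), 'ft_force': array([ 1.071,  0.545, -0.216]), 'moment': array([0.012, 0.027, 0.003]), 'grasp_force': np.float64(0.0), 'width': np.float64(87.85)}
top [[ 3.54330e+02 -1.30900e+01  1.28088e+03]
 [ 1.80000e-01  4.00000e-02 -9.80000e-01]]
press [(0.62, [330.0, 198.0], [595.0, 8.0, 0.0]), (0.18, [327.0, 199.0], [591.0, 19.0, 0.0])]
press_bed [(0.82, [325.0, 198.0], [589.0, 23.0, 20.0])]
support_left [(0.88, [290.0, 198.0], [584.0, 129.0, 70.0]), (0.47, [250.0, 264.0], [389.0, 247.0, 70.0])]
support_right [(0.94, [364.0, 184.0], [620.0, -96.0, 70.0])]
treadle_pad [(0.82, [334.0, 239.0], [458.0, -0.0, 48.0])]
bar [(0.82, [408.0, 204.0], [558.0, -230.0, 45.0])]
rest [(0.57, [407.0, 204.0], [567.0, -233.0, 0.0])]
tray [(0.81, [456.0, 215.0]
[... 1347 characters left out ...]
[(0.62, [302.0, 328.0], [523.0, -381.0, 0.0])]
tin0 [(0.75, [313.0, 157.0], [576.0, 386.0, 0.0]), (0.52, [253.0, 176.0], [385.0, 255.0, 0.0])]
tin1 [(0.75, [313.0, 157.0], [576.0, 386.0, 0.0]), (0.52, [253.0, 176.0], [385.0, 255.0, 0.0])]
tin2 [(0.75, [313.0, 157.0], [576.0, 386.0, 0.0]), (0.52, [253.0, 176.0], [385.0, 255.0, 0.0])]
tin3 [(0.75, [313.0, 157.0], [576.0, 386.0, 0.0]), (0.52, [253.0, 176.0], [385.0, 255.0, 0.0])]
board [(0.77, [398.0, 198.0], [815.0, 116.0, 0.0])]
rolling_pin []
saucer [(0.88, [216.0, 267.0], [324.0, -180.0, 0.0])]
mug [(0.6, [404.0, 251.0], [782.0, -137.0, 0.0])]
spatula [(0.93, [357.0, 159.0], [723.0, 365.0, 0.0]), (0.63, [318.0, 178.0], [585.0, 237.0, 0.0])]
```

View pics/top0.png

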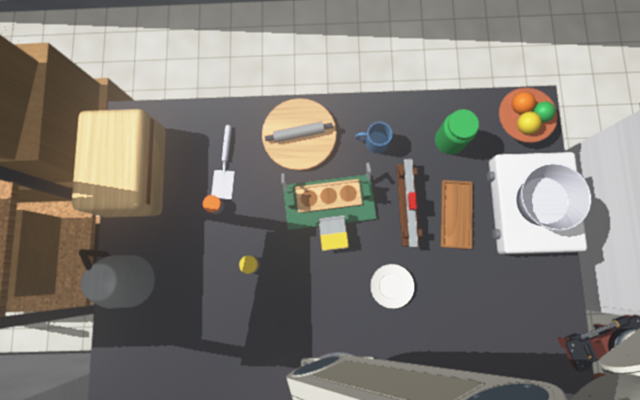

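View pics/side0.png

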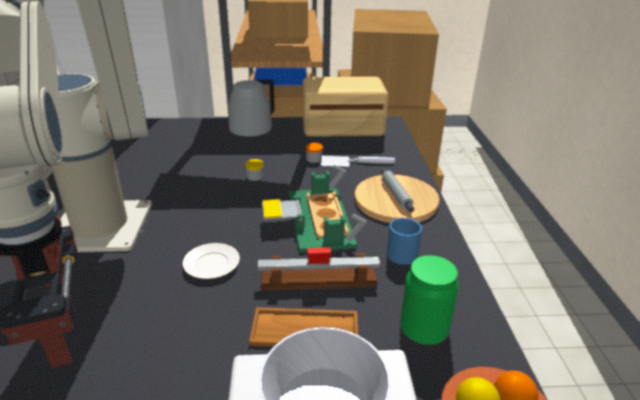

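```bash
cat >> h.py <<'E'
def hsvmask(I,box,lo,hi):
    h=cv2.cvtColor(I['pixels'],cv2.COLOR_BGR2HSV); m=cv2.inRange(h,np.array(lo),np.array(hi))
    z=np.zeros_like(m);l,t,r,b=box;z[t:b,l:r]=m[t:b,l:r]
    n,lab,s,_=cv2.connectedComponentsWithStats(z)
    return lab==(1+np.argmax(s[1:,4])) if n>1 else z>0
def blob(I,m,z):
    v,u=np.nonzero(m); P=np.array([onz(I,(a,b),z)[:2] for a,b in zip(u,v)])
    r=cv2.minAreaRect(P.astype(np.float32)); c=P.mean(0); w,V=np.linalg.eigh(np.cov(P.T)); d=V[:,1]
    return len(u),np.round(c,1),np.round(r[0],1),np.round(r[1],0),'axis deg',round(float(np.degrees(np.arctan2(d[1],d[0]))),1)
E
python3 - <<'E'
from h import *
T=im('top');S=im('side')
def p(n,I,box,lo,hi,z): print(n,blob(I,hsvmask(I,box,lo,hi),z))
p('tinY t',T,(235,250,262,280),(20,120,80),(35,255,255),44);p('tinY s',S,(240,150,270,190),(20,120,80),(35,255,255),41)
p('tinO t',T,(198,190,225,215),(5,120,80),(19,255,255),44);p('tinO s',S,(300,138,328,170),(5,120,80),(19,255,255),41)
p('pad t',T,(310,210,360,260),(20,120,80),(35,255,255),46);p('pad s',S,(255,190,290,225),(20,120,80),(35,255,255),46)
p('tray t',T,(430,170,485,260),(3,90,60),(22,255,255),9);p('tray s',S,(240,300,365,360),(3,90,60),(22,255,255),9)
p('grip t',T,(395,180,430,225),(0,150,80),(4,255,255),80);p('grip s',S,(300,240,340,275),(0,150,80),(4,255,255),75)
p('bed t',T,(280,170,375,220),(5,40,130),(25,200,255),22)
p('bar t',T,(390,150,430,250),(0,0,90),(180,40,255),55);p('bar s',S,(250,245,385,280),(0,0,90),(180,40,255),52)
for n,I,m in(('t',T,'press'),('s',S,'press'),('t',T,'rest'),('s',S,'rest'),('t',T,'tray'),('s',S,'tray')):
    r=ctrl.masks_of(m,'top' if n=='t' else 'side')[0]; print(m,n,r['score'],blob(I,r['region'],12))
A=T['pixels'][110:290,190:490];cv2.imwrite('pics/ct.png',cv2.resize(A,None,fx=2.66,fy=2.66,interpolation=cv2.INTER_CUBIC))
E
```

```text
tinY t (254, array([391.2, 260.4]), array([391.3, 260. ]), array([55., 48.]), 'axis deg', 82.5)
tinY s (175, array([389.9, 258.5]), array([389.6, 257.9]), array([49., 75.]), 'axis deg', 93.9)
tinO t (248, array([580.6, 376.1]), array([579.8, 376.3]), array([56., 50.]), 'axis deg', 71.0)
tinO s (166, array([580.6, 375.7]), array([581.9, 376.9]), array([76., 56.]), 'axis deg', 82.8)
pad t (398, array([453.3,  -0.6]), array([453.3,  -0.8]), array([45., 82.]), 'axis deg', 95.9)
pad s (337, array([4.513e+02, 1.000e-01]), array([450.8,   1.4]), array([49., 93.]), 'axis deg', 96.1)
tray t (2120, array([ 528.5, -385.1]), array([ 530. , -384.8]), array([ 96., 213.]), 'axis deg', 174.7)
tray s (2725, array([ 510.7, -374.1]), array([ 527.3, -387.8]), array([106., 213.]), 'axis deg', -173.8)
grip t (113, array([ 563.4, -237.5]), array([ 564.4, -237.1]), array([48., 21.]), 'axis deg', -179.5)
grip s (328, array([ 562.9, -241. ]), array([ 562.7, -242. ]), array([53., 51.]), 'axis deg', 66.2)
bed t (1607, array([599. ,   9.1]), array([598.4,  13.4]), array([ 84., 204.]), 'axis deg', 94.7)
bar t (1099, array([ 606.6, -236.4]), array([ 578.3, -232.9]), array([120., 302.]), 'axis deg', 178.4)
bar s (1177, array([ 561.3, -238.1]), array([ 564.1, -237.6]), array([277.,  43.]), 'axis deg', -179.9)
press t 0.86 (4723, array([564.9,  11.3]), array([558.3,   8.5]), array([258., 285.]), 'axis deg', 97.0)
press s 0.79 (4218, array([571.7,  20.9]), array([554.4,  74.5]), array([266., 437.]), 'axis deg', 92.8)
rest t 0.59 (976, array([ 558.3, -229. ]), array([ 561.4, -235.7]), array([262.,  67.]), 'axis deg', -179.1)
rest s 0.97 (2267, array([ 564. , -242.2]), array([ 562.2, -217.2]), array([259., 119.]), 'axis deg', -178.7)
tray t 0.97 (2067, array([ 527. , -382.6]), array([ 528. , -383.4]), array([ 98., 210.]), 'axis deg', 174.5)
tray s 0.68 (2563, array([ 511. , -378.2]), array([ 527. , -385.9]), array([ 97., 211.]), 'axis deg', -174.9)
```

View pics/ct.png

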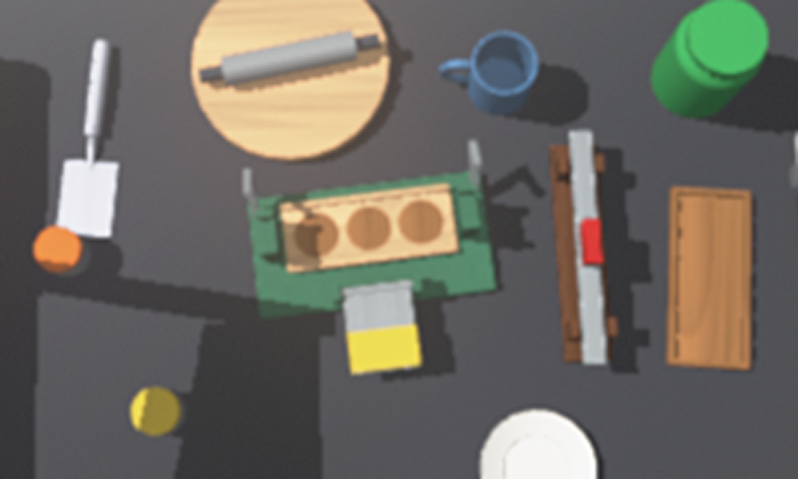

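Call:
apply_moves([
  [1,[0,0,0],[0,0,-0.108]],
  [1,[0,0,0],[0,0,-0.108]],
  [1,[0,0,0],[0,0,-0.108]],
  [1,[0,0,0],[0,0,-0.108]],
  [1,[0,0,0],[0,0,-0.108]],
  [1,[0,0,0],[0,0,-0.108]],
  [1,[0,0,0],[0,0,-0.108]],
  [1,[0,0,0],[0,0,-0.108]],
])

```text
t: 3.2
ee_pos: [190.0, -595.4, 222.7]
orientation: [2.107, 2.33, -0.0]
ft_force: [0.4, 0.3, -1.2]
width: 87.5
grasp_force: 0.0
```

Call:
apply_moves([
  [1,[0.78,0.56,0],[0,0,0]],
  [1,[0.78,0.56,0],[0,0,0]],
  [1,[0.78,0.56,0],[0,0,0]],
  [1,[0.78,0.56,0],[0,0,0]],
  [1,[0.78,0.56,0],[0,0,0]],
  [1,[0.78,0.56,0],[0,0,0]],
  [1,[0.78,0.56,0],[0,0,0]],
  [1,[0.78,0.56,0],[0,0,0]],
])

```text
t: 4.2
ee_pos: [384.0, -262.3, 223.0]
orientation: [2.113, 2.324, 0.0]
ft_force: [0.3, 0.1, 0.5]
width: 87.9
grasp_force: 0.0
```

Call:
apply_moves([
  [1,[0.78,0.56,0],[0,0,0]],
  [1,[0.78,0.56,0],[0,0,0]],
  [1,[0.78,0.56,0],[0,0,0]],
  [1,[0.78,0.56,0],[0,0,0]],
  [1,[0,0,0],[0,0,0]],
])

```text
t: 4.82
ee_pos: [481.3, -95.4, 222.9]
orientation: [2.108, 2.328, 0.001]
ft_force: [0.3, 0.5, -0.3]
width: 87.9
grasp_force: 0.0
```

```bash
cat >> h.py <<'E'
def to(x,y,z,phi=None):
    "print rotation (units) to do first, then shift in units after that rotation"
    o=st(); M=R.from_rotvec(o['orientation']); X=M.as_matrix()
    p0=np.degrees(np.arctan2(X[1,0],X[0,0])); ph=p0 if phi is None else phi
    w=-((ph-p0+180)%360-180)/90; f=np.radians(ph); d=np.array([x,y,z])-o['ee_pos']
    print('t',round(float(o['t']),1),'pos',np.round(o['ee_pos'],1),'phi',round(p0,1),'tilt',round(float(np.degrees(np.arccos(-X[2,2]))),2),'w',round(float(o['width']),1),'F',np.round(o['ft_force'],1))
    print('  turn wz',round(w,3),'shift',np.round(np.array([np.cos(f)*d[0]+np.sin(f)*d[1],np.sin(f)*d[0]-np.cos(f)*d[1],-d[2]])/50,3))
def tins():
    out={}
    for n,zt in(('top',44),('side',41)):
        I=im(n); h=cv2.cvtColor(I['pixels'],cv2.COLOR_BGR2HSV)
        for c,lo,hi in(('Y',(20,120,70),(35,255,255)),('O',(5,160,100),(17,255,255))):
            m=cv2.inRange(h,np.array(lo),np.array(hi));k,lab,s,cc=cv2.connectedComponentsWithStats(m)
            for i in range(1,k):
                if 60<s[i,4]<330:
                    P=onz(I,cc[i],zt)
                    if 300<P[0]<700 and abs(P[1])<480: print(n,c,s[i,4],np.round(P[:2],1),'if on bed',np.round(onz(I,cc[i],zt+20)[:2],1))
E
python3 -c "
from h import *
tins(); to(391,260,120,95.5)
I=im('top')
print([np.round(onz(I,p,2)[:2]).tolist() for p in((211.4,194.6),(231.4,199),(213,170))])"
```

```text
top Y 292 [453.3   9.7] if on bed [451.7   9.4]
top Y 255 [391.1 260.4] if on bed [390.5 255.9]
top O 207 [581.2 376.2] if on bed [577.5 369.9]
side Y 130 [383.8 257.8] if on bed [387.3 219.5]
side O 150 [580.3 376.2] if on bed [578.3 334.5]
side O 82 [588.9  36.6] if on bed [586.7   4.6]
side O 102 [594.4 -18.4] if on bed [592.  -48.9]
side O 70 [ 674.  -269.4] if on bed [ 669.3 -292.8]
side O 115 [ 456.9 -450.3] if on bed [ 458.4 -468.5]
t 4.9 pos [479.8 -97.4 222.6] phi 95.5 tilt 0.03 w 87.9 F [-0.5 -0.  -0. ]
  turn wz 0.0 shift [ 7.286 -1.083  2.052]
[[616.0, 389.0], [600.0, 324.0], [698.0, 385.0]]
```

Call:
apply_moves([
  [1,[0.91,-0.135,0],[0,0,0]],
  [1,[0.91,-0.135,0],[0,0,0]],
  [1,[0.91,-0.135,0.2],[0,0,0]],
  [1,[0.91,-0.135,0.2],[0,0,0]],
  [1,[0.91,-0.135,0.4],[0,0,0]],
  [1,[0.91,-0.135,0.4],[0,0,0]],
  [1,[0.91,-0.135,0.4],[0,0,0]],
  [1,[0.91,-0.135,0.4],[0,0,0]],
])

```text
t: 5.98
ee_pos: [391.8, 259.7, 122.3]
orientation: [2.116, 2.322, 0.001]
ft_force: [0.1, -0.0, -0.1]
width: 88.1
grasp_force: 0.0
```

```bash
python3 -c "
from h import *
tins(); to(391,259.5,11,95.5)"
```

```text
top Y 137 [393.  250.4] if on bed [392.4 246.2]
top O 197 [582.2 375.9] if on bed [578.5 369.6]
side Y 175 [389.9 258.3] if on bed [393.3 219.9]
side O 148 [580.7 376.4] if on bed [578.7 334.7]
side O 87 [588.6  37.3] if on bed [586.3   5.2]
side O 102 [594.2 -18.4] if on bed [591.8 -48.9]
side O 69 [ 674.  -271.3] if on bed [ 669.3 -294.6]
t 6.1 pos [390.6 260.9 121.2] phi 95.5 tilt 0.12 w 87.6 F [ 0.6 -0.1 -1. ]
  turn wz 0.001 shift [-0.029  0.006  2.204]
```

Call:
apply_moves([
  [1,[0,0,0.6],[0,0,0]],
  [1,[0,0,0.6],[0,0,0]],
  [1,[0,0,0.5],[0,0,0]],
  [1,[0,0,0.4],[0,0,0]],
  [1,[0,0,0.1],[0,0,0]],
  [-1,[0,0,0],[0,0,0]],
  [-1,[0,0,0],[0,0,0]],
  [-1,[0,0,0],[0,0,0]],
])

```text
t: 7.08
ee_pos: [392.1, 259.8, 13.4]
orientation: [2.113, 2.324, 0.002]
ft_force: [0.4, 0.1, 0.3]
width: 60.9
grasp_force: 0.0
```

Call:
apply_moves([
  [-1,[0,0,0],[0,0,0]],
  [-1,[0,0,0],[0,0,0]],
  [-1,[0,0,-0.3],[0,0,0]],
  [-1,[0,0,-0.7],[0,0,0]],
  [-1,[0,0,-0.8],[0,0,0]],
  [-1,[0,0,-0.8],[0,0,0]],
])

```text
t: 7.82
ee_pos: [391.4, 259.5, 144.6]
orientation: [2.113, 2.325, 0.0]
ft_force: [0.0, -0.0, -2.6]
width: 53.1
grasp_force: 30.0
```

```bash
python3 -c "
from h import *
to(594.6,47.8,133,95.5)"
```

```text
t 7.8 pos [391.4 259.5 144.6] phi 95.5 tilt 0.02 w 53.1 F [ 0.  -0.  -2.6]
  turn wz -0.0 shift [-4.605  3.639  0.232]
```

Call:
apply_moves([
  [-1,[-0.575,0.455,0],[0,0,0]],
  [-1,[-0.575,0.455,0],[0,0,0]],
  [-1,[-0.575,0.455,0],[0,0,0]],
  [-1,[-0.575,0.455,0],[0,0,0]],
  [-1,[-0.575,0.455,0],[0,0,0]],
  [-1,[-0.575,0.455,0],[0,0,0]],
  [-1,[-0.575,0.455,0],[0,0,0]],
  [-1,[-0.575,0.455,0],[0,0,0]],
])

```text
t: 8.82
ee_pos: [595.2, 47.0, 143.5]
orientation: [2.113, 2.325, 0.0]
ft_force: [0.8, 0.4, -1.6]
width: 53.3
grasp_force: 30.0
```

```bash
python3 -c "
from h import *
to(594.6,47.8,34,95.5);to(594.6,47.8,34,95.5);
S=im('side');cv2.imwrite('pics/s1.png',cv2.resize(S['pixels'][120:290,210:450],None,fx=3,fy=3,interpolation=cv2.INTER_CUBIC))"
```

```text
t 8.8 pos [595.2  47.  143.5] phi 95.5 tilt 0.02 w 53.3 F [ 0.8  0.4 -1.6]
  turn wz -0.0 shift [ 0.016 -0.011  2.189]
t 8.8 pos [595.2  47.  143.5] phi 95.5 tilt 0.02 w 53.3 F [ 0.8  0.4 -1.6]
  turn wz -0.0 shift [ 0.016 -0.011  2.189]
```

View pics/s1.png

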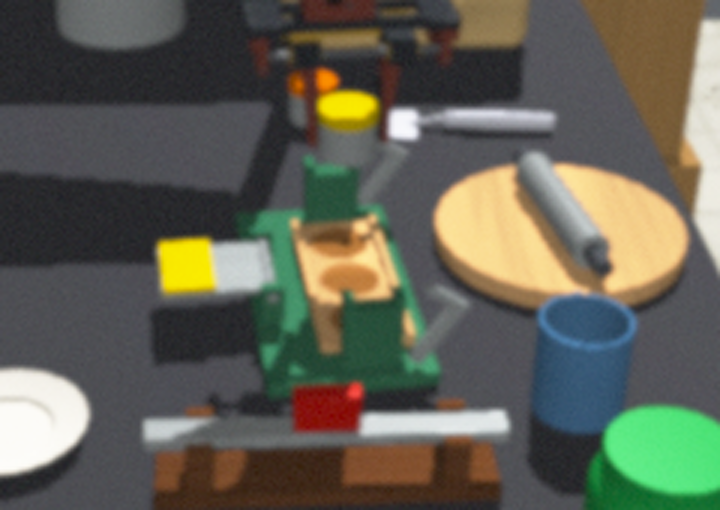

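Call:
apply_moves([
  [-1,[0,0,0.6],[0,0,0]],
  [-1,[0,0,0.6],[0,0,0]],
  [-1,[0,0,0.6],[0,0,0]],
  [-1,[0,0,0.25],[0,0,0]],
  [-1,[0,0,0.13],[0,0,0]],
  [0.7,[0,0,0],[0,0,0]],
  [0.7,[0,0,0],[0,0,0]],
  [0.7,[0,0,0],[0,0,0]],
])

```text
t: 9.88
ee_pos: [595.4, 48.0, 34.7]
orientation: [2.112, 2.324, 0.002]
ft_force: [0.3, -0.4, -0.2]
width: 74.4
grasp_force: 0.0
```

Call:
apply_moves([
  [0.7,[0,0,-0.5],[0,0,0]],
  [0.7,[0,0,-0.7],[0,0,0]],
  [0.7,[0,0,-0.8],[0,0,0]],
  [1,[0,0,-0.4],[0,0,0]],
])

```text
t: 10.38
ee_pos: [595.8, 48.0, 156.6]
orientation: [2.112, 2.323, 0.004]
ft_force: [0.4, 0.5, 0.1]
width: 81.3
grasp_force: 0.0
```

```bash
python3 -c "
from h import *
tins(); to(580.5,376,150,170)"
```

```text
top O 203 [581.6 376.1] if on bed [577.9 369.9]
side Y 262 [596.5  80.4] if on bed [594.   47.1]
side O 124 [584.9 376.3] if on bed [582.8 334.6]
side O 65 [ 674.5 -270.6] if on bed [ 669.8 -293.9]
side O 283 [ 605.2 -269.4] if on bed [ 602.5 -292.8]
side O 237 [ 449.4 -437.2] if on bed [ 451.2 -455.8]
t 10.5 pos [596.5  48.1 156.7] phi 95.4 tilt 0.32 w 86.9 F [0.6 0.2 0.9]
  turn wz -0.828 shift [1.453 6.404 0.134]
```

Call:
apply_moves([
  [1,[0,0,0],[0,0,-0.1035]],
  [1,[0,0,0],[0,0,-0.1035]],
  [1,[0,0,0],[0,0,-0.1035]],
  [1,[0,0,0],[0,0,-0.1035]],
  [1,[0,0,0],[0,0,-0.1035]],
  [1,[0,0,0],[0,0,-0.1035]],
  [1,[0,0,0],[0,0,-0.1035]],
  [1,[0,0,0],[0,0,-0.1035]],
])

```text
t: 11.48
ee_pos: [594.0, 47.9, 152.5]
orientation: [-0.266, -3.129, 0.0]
ft_force: [0.6, -0.0, 0.6]
width: 87.6
grasp_force: 0.0
```

Call:
apply_moves([
  [1,[0.18,0.8,0],[0,0,0]],
  [1,[0.18,0.8,0],[0,0,0]],
  [1,[0.18,0.8,0],[0,0,0]],
  [1,[0.18,0.8,0],[0,0,0]],
  [1,[0.18,0.8,0],[0,0,0]],
  [1,[0.18,0.8,0],[0,0,0]],
  [1,[0.18,0.8,0],[0,0,0]],
  [1,[0.18,0.8,0.1],[0,0,0]],
])

```text
t: 12.48
ee_pos: [579.1, 376.8, 147.7]
orientation: [-0.274, -3.129, 0.001]
ft_force: [0.1, -0.0, -0.8]
width: 87.6
grasp_force: 0.0
```

```bash
python3 -c "
from h import *
tins(); to(581,376,12,170)"
```

```text
top Y 266 [600.3  50.1] if on bed [596.3  49.1]
side Y 260 [596.7  80.5] if on bed [594.2  47.2]
side Y 324 [452.1   5.6] if on bed [453.7 -25.6]
side O 153 [581. 376.] if on bed [578.9 334.3]
side O 68 [ 674.7 -271.9] if on bed [ 670.  -295.2]
side O 63 [ 447.2 -270.7] if on bed [ 449.  -294.1]
t 12.6 pos [578.3 378.9 146.9] phi 170.2 tilt 0.06 w 88.1 F [-0.4  0.6 -0. ]
  turn wz 0.002 shift [-0.064 -0.048  2.699]
```

Call:
apply_moves([
  [1,[-0.03,-0.03,0.6],[0,0,0]],
  [1,[0,0,0.7],[0,0,0]],
  [1,[0,0,0.7],[0,0,0]],
  [1,[0,0,0.5],[0,0,0]],
  [1,[0,0,0.22],[0,0,0]],
  [-1,[0,0,0],[0,0,0]],
  [-1,[0,0,0],[0,0,0]],
  [-1,[0,0,0],[0,0,0]],
])

```text
t: 13.58
ee_pos: [581.4, 374.3, 14.0]
orientation: [0.274, 3.128, 0.002]
ft_force: [0.0, -0.0, 0.7]
width: 61.3
grasp_force: 0.0
```

Call:
apply_moves([
  [-1,[0,0,0],[0,0,0]],
  [-1,[0,0,0],[0,0,0]],
  [-1,[0,0,-0.3],[0,0,0]],
  [-1,[0,0,-0.7],[0,0,0]],
  [-1,[0,0,-0.8],[0,0,0]],
  [-1,[0,0,-0.8],[0,0,0]],
])

```text
t: 14.32
ee_pos: [580.3, 373.6, 144.3]
orientation: [-0.274, -3.129, 0.001]
ft_force: [0.0, 0.1, -1.7]
width: 53.6
grasp_force: 30.0
```

Call:
apply_moves([
  [-1,[0,0,0],[0,0,0.1035]],
  [-1,[0,0,0],[0,0,0.1035]],
  [-1,[0,0,0],[0,0,0.1035]],
  [-1,[0,0,0],[0,0,0.1035]],
  [-1,[0,0,0],[0,0,0.1035]],
  [-1,[0,0,0],[0,0,0.1035]],
  [-1,[0,0,0],[0,0,0.1035]],
  [-1,[0,0,0],[0,0,0.1035]],
])

```text
t: 15.32
ee_pos: [580.4, 373.7, 143.1]
orientation: [-2.119, -2.319, 0.001]
ft_force: [0.5, 0.1, -2.2]
width: 53.3
grasp_force: 30.0
```

```bash
python3 -c "
from h import *
to(601.4,-21.8,34,95.5);tins()"
```

```text
t 15.3 pos [580.4 373.7 143.1] phi 95.1 tilt 0.02 w 53.3 F [ 0.5  0.1 -2.2]
  turn wz -0.004 shift [-7.913 -0.34   2.183]
top Y 267 [600.4  50.1] if on bed [596.4  49. ]
side Y 261 [596.8  80.6] if on bed [594.3  47.3]
side Y 324 [452.1   5.6] if on bed [453.7 -25.6]
side O 68 [ 674.3 -271.6] if on bed [ 669.6 -294.9]
```

Call:
apply_moves([
  [-1,[-0.99,-0.042,0],[0,0,0]],
  [-1,[-0.99,-0.042,0],[0,0,0]],
  [-1,[-0.99,-0.042,0],[0,0,0]],
  [-1,[-0.99,-0.042,0],[0,0,0]],
  [-1,[-0.99,-0.042,0],[0,0,0]],
  [-1,[-0.99,-0.042,0],[0,0,0]],
  [-1,[-0.99,-0.042,0],[0,0,0]],
  [-1,[-0.99,-0.042,0],[0,0,0]],
])

```text
t: 16.42
ee_pos: [601.5, -23.6, 143.2]
orientation: [2.108, 2.329, 0.0]
ft_force: [-0.6, 0.1, -1.6]
width: 53.4
grasp_force: 30.0
```

Call:
apply_moves([
  [-1,[0,0,0],[0,0,0]],
])

```text
t: 16.55
ee_pos: [601.6, -25.0, 143.1]
orientation: [2.114, 2.323, -0.0]
ft_force: [0.2, 0.1, -2.3]
width: 53.2
grasp_force: 30.0
```

```bash
python3 -c "
from h import *
to(601.4,-21.8,34,95.5);tins()"
```

```text
t 16.6 pos [601.6 -25.  143.1] phi 95.4 tilt 0.03 w 53.2 F [ 0.2  0.1 -2.3]
  turn wz -0.001 shift [6.400e-02 1.000e-03 2.182e+00]
side Y 96 [617.2 399.6] if on bed [614.1 357.2]
side Y 240 [595.6  77.5] if on bed [593.1  44.3]
side O 172 [621.  208.6] if on bed [617.8 171.7]
side O 66 [ 674.7 -271.2] if on bed [ 670.  -294.5]
side O 65 [ 448.1 -453.5] if on bed [ 449.8 -471.7]
```

Call:
apply_moves([
  [-1,[0.04,0,0.6],[0,0,0]],
  [-1,[0,0,0.6],[0,0,0]],
  [-1,[0,0,0.6],[0,0,0]],
  [-1,[0,0,0.25],[0,0,0]],
  [-1,[0,0,0.13],[0,0,0]],
  [0.7,[0,0,0],[0,0,0]],
  [0.7,[0,0,0],[0,0,0]],
  [0.7,[0,0,0],[0,0,0]],
])

```text
t: 17.65
ee_pos: [602.1, -20.0, 34.5]
orientation: [2.112, 2.324, 0.002]
ft_force: [0.1, 0.6, -1.1]
width: 74.2
grasp_force: 0.0
```

Call:
apply_moves([
  [0.7,[0,0,-0.5],[0,0,0]],
  [0.7,[0,0,-0.7],[0,0,0]],
  [0.7,[0,0,-0.8],[0,0,0]],
  [0.7,[0,0,-0.6],[0,0,0]],
])

```text
t: 18.15
ee_pos: [602.0, -20.0, 165.9]
orientation: [2.112, 2.323, 0.002]
ft_force: [0.6, -0.2, 0.5]
width: 74.8
grasp_force: 0.0
```

Call:
apply_moves([
  [0.3,[-0.55,0,0],[0,0,0.118]],
  [0.3,[-0.55,0,0],[0,0,0.118]],
  [0.3,[-0.55,0,0],[0,0,0.118]],
  [0.3,[0,0,0],[0,0,0.118]],
  [0.3,[0,0,0],[0,0,0.118]],
  [0.3,[0,0,0],[0,0,0.118]],
  [0.3,[0,0,0],[0,0,0.118]],
  [0.3,[0,0,0],[0,0,0.118]],
])

```text
t: 19.15
ee_pos: [594.1, -101.3, 164.1]
orientation: [3.129, 0.277, 0.001]
ft_force: [-0.8, 0.1, 0.5]
width: 56.6
grasp_force: 0.0
```

```bash
python3 - <<'E'
from h import *
to(562.5,-236.5,110,0);tins()
T=im('top');S=im('side')
def p(n,I,box,lo,hi,z): print(n,blob(I,hsvmask(I,box,lo,hi),z))
p('bar s',S,(250,245,385,280),(0,0,90),(180,40,255),52)
p('grip t',T,(395,180,430,225),(0,150,80),(4,255,255),85)
cv2.imwrite('pics/s2.png',cv2.resize(S['pixels'][120:290,210:450],None,fx=3,fy=3,interpolation=cv2.INTER_CUBIC))
E
```

```text
t 19.1 pos [ 594.1 -101.3  164.1] phi 10.1 tilt 0.04 w 56.6 F [-0.8  0.1  0.5]
  turn wz 0.113 shift [-0.633  2.704  1.083]
top Y 265 [600.2  50.1] if on bed [596.2  49. ]
top Y 155 [453.2  23.5] if on bed [451.6  22.9]
top O 123 [603.9  -5.6] if on bed [599.9  -5.7]
side Y 204 [591.3  81.9] if on bed [589.   48.5]
side O 106 [602.2   3. ] if on bed [599.6 -28.1]
side O 68 [ 674.4 -270.4] if on bed [ 669.7 -293.7]
side O 148 [ 503.1 -266.3] if on bed [ 503.2 -289.7]
side O 292 [ 603.9 -269.1] if on bed [ 601.2 -292.4]
bar s (1174, array([ 562.4, -238.3]), array([ 563.7, -235.7]), array([ 50., 278.]), 'axis deg', -179.7)
grip t (62, array([ 559.3, -240.2]), array([ 562.4, -239.8]), array([15., 45.]), 'axis deg', 174.2)
```

View pics/s2.png

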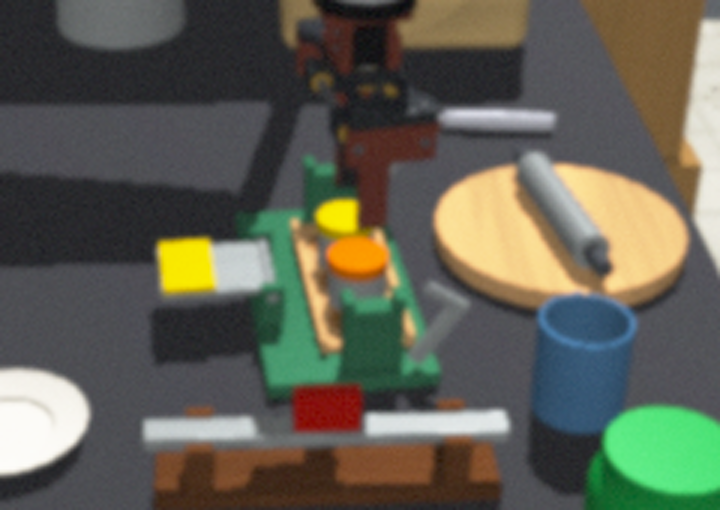

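Call:
apply_moves([
  [0.3,[0,0,0],[0,0,0.113]],
  [0.3,[-0.16,0.68,0],[0,0,0]],
  [0.3,[-0.16,0.68,0],[0,0,0]],
  [0.3,[-0.16,0.68,0],[0,0,0]],
  [0.3,[-0.16,0.68,0],[0,0,0]],
  [0.3,[0,0,0.5],[0,0,0]],
  [0.3,[0,0,0.5],[0,0,0]],
  [0.3,[0,0,0],[0,0,0]],
])

```text
t: 20.35
ee_pos: [561.4, -236.9, 112.1]
orientation: [-3.14, -0.013, 0.005]
ft_force: [-0.1, -0.5, 0.3]
width: 57.0
grasp_force: 0.0
```

```bash
python3 - <<'E'
from h import *
to(562.5,-236.5,60,0)
S=im('side')
cv2.imwrite('pics/s3.png',cv2.resize(S['pixels'][180:310,230:410],None,fx=4,fy=4,interpolation=cv2.INTER_CUBIC))
E
```

```text
t 20.4 pos [ 561.4 -236.9  112.1] phi 0.5 tilt 0.22 w 57.0 F [-0.1 -0.5  0.3]
  turn wz 0.005 shift [ 0.022 -0.009  1.041]
```

View pics/s3.png

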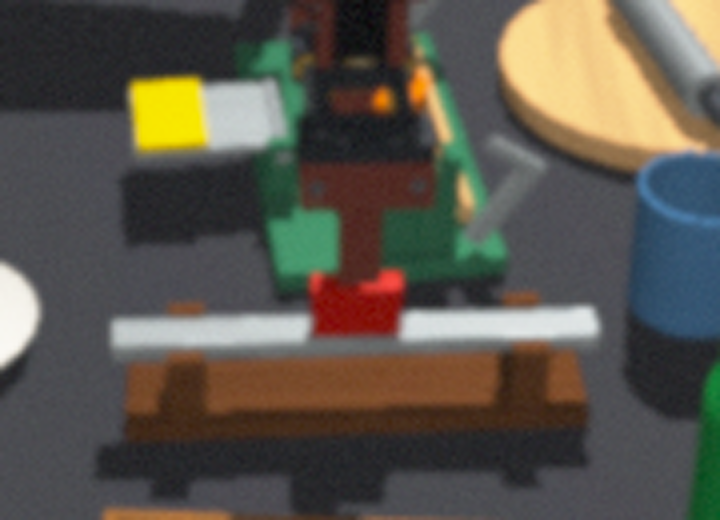

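Call:
apply_moves([
  [0.3,[0,0,0.5],[0,0,0]],
  [0.3,[0,0,0.4],[0,0,0]],
  [0.3,[0,0,0.14],[0,0,0]],
  [-1,[0,0,0],[0,0,0]],
  [-1,[0,0,0],[0,0,0]],
  [-1,[0,0,0],[0,0,0]],
  [-1,[0,0,0],[0,0,0]],
  [-1,[0,0,0],[0,0,0]],
])

```text
t: 21.4
ee_pos: [563.1, -237.4, 62.1]
orientation: [3.141, 0.009, 0.001]
ft_force: [-1.3, 0.5, 2.5]
width: 17.7
grasp_force: 30.0
```

```bash
python3 -c "
from h import *
to(562.5,-236.5,160,0)"
```

```text
t 21.4 pos [ 563.1 -237.4   62.1] phi 0.3 tilt 0.03 w 17.7 F [-1.3  0.5  2.5]
  turn wz 0.004 shift [-0.011 -0.018 -1.958]
```

Call:
apply_moves([
  [-1,[0,0,-0.3],[0,0,0]],
  [-1,[0,0,-0.5],[0,0,0]],
  [-1,[0,0,-0.6],[0,0,0]],
  [-1,[0,0,-0.7],[0,0,0]],
  [-1,[0,0,0],[0,0,-0.1]],
  [-1,[0,0,0],[0,0,-0.1]],
  [-1,[0,0,0],[0,0,-0.1]],
  [-1,[0,0,0],[0,0,-0.1]],
])

```text
t: 22.4
ee_pos: [562.6, -237.3, 167.3]
orientation: [2.982, 0.987, -0.0]
ft_force: [0.8, 0.4, -2.9]
width: 17.7
grasp_force: 30.0
```

Call:
apply_moves([
  [-1,[0,0,0],[0,0,-0.1]],
  [-1,[0,0,0],[0,0,-0.1]],
  [-1,[0,0,0],[0,0,-0.1]],
  [-1,[0,0,0],[0,0,-0.1]],
  [-1,[0,0,0],[0,0,-0.1]],
  [-1,[0,0,0],[0,0,-0.1]],
  [-1,[0,0,0],[0,0,-0.058]],
  [-1,[0,0,0],[0,0,0]],
])

```text
t: 23.4
ee_pos: [562.7, -237.3, 167.2]
orientation: [2.112, 2.325, 0.0]
ft_force: [-0.3, -0.6, -2.5]
width: 17.7
grasp_force: 30.0
```

```bash
python3 - <<'E'
from h import *
to(598,13,160,95.5)
T=im('top')
# refine press: line fit of bed/green edges
def p(n,I,box,lo,hi,z): print(n,blob(I,hsvmask(I,box,lo,hi),z))
p('pad t',T,(310,210,360,260),(20,120,80),(35,255,255),48)
m=hsvmask(T,(270,160,390,240),(55,80,30),(95,255,200));print('green',blob(T,m,14))
cv2.imwrite('pics/g.png',cv2.resize(T['pixels'][140:270,260:450],None,fx=4,fy=4,interpolation=cv2.INTER_CUBIC))
E
```

```text
t 23.4 pos [ 562.7 -237.3  167.2] phi 95.5 tilt 0.0 w 17.7 F [-0.3 -0.6 -2.5]
  turn wz -0.0 shift [4.916 1.183 0.144]
pad t (399, array([453.3,  -0.7]), array([453.2,  -1. ]), array([44., 82.]), 'axis deg', 95.8)
green (1041, array([544. ,  17.4]), array([547.2,  12.4]), array([289.,  96.]), 'axis deg', 89.1)
```

View pics/g.png

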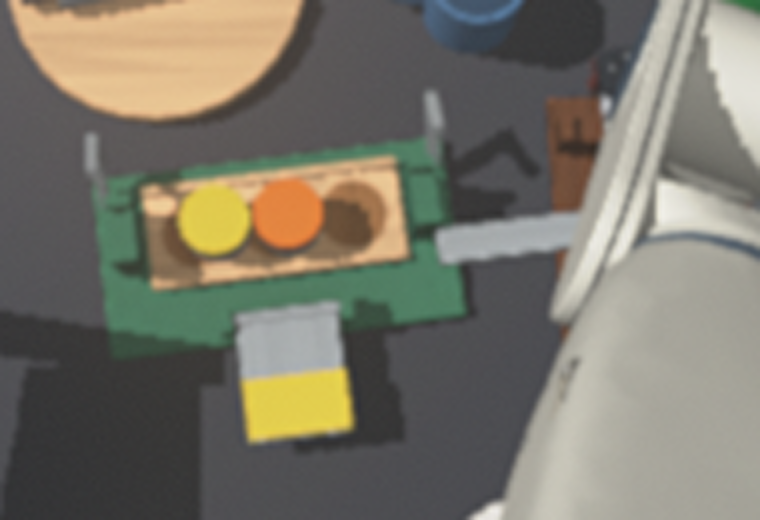

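```bash
python3 - <<'E'
from h import *
T=im('top')
for z,C in((25,[(138,187),(393,157),(408,262),(150,292)]),(14,[(95,180),(440,138),(467,317),(112,357)])):
    P=np.array([onz(T,(260+x/4,140+y/4),z)[:2] for x,y in C]);print(np.round(P,1).tolist(),P.mean(0))
    a=P[0]-P[1];b=P[3]-P[2];c=P[1]-P[2];d=P[0]-P[3]
    for v in(a,b):print('yaw y-edges',np.degrees(np.arctan2(-v[0],v[1])),np.linalg.norm(v))
    for v in(c,d):print('yaw x-edges',np.degrees(np.arctan2(v[1],v[0])),np.linalg.norm(v))
E
```

```text
[[628.5, 118.8], [646.1, -82.5], [562.1, -90.8], [544.6, 110.5]] [595.31494061  13.97182131]
yaw y-edges 5.005653647679498 202.0132870207595
yaw y-edges 4.94467713577799 202.04411189443033
yaw x-edges 5.677831755606114 84.44167186996891
yaw x-edges 5.658658083593223 84.22630753816392
[[637.7, 154.1], [662.9, -121.0], [519.0, -135.6], [496.0, 141.9]] [578.8906437    9.86420449]
yaw y-edges 5.240596615902152 276.21154568816536
yaw y-edges 4.749967632900333 278.5114323035423
yaw x-edges 5.816684862005857 144.59162489470984
yaw x-edges 4.9038015786455285 142.20188326739353
```

Call:
apply_moves([
  [-1,[0.7,0.166,0],[0,0,0]],
  [-1,[0.7,0.166,0],[0,0,0]],
  [-1,[0.7,0.166,0],[0,0,0]],
  [-1,[0.7,0.166,0],[0,0,0]],
  [-1,[0.7,0.166,0],[0,0,0]],
  [-1,[0.7,0.166,0],[0,0,0]],
  [-1,[0.72,0.166,0],[0,0,0]],
  [-1,[0,0,0.4],[0,0,0.003]],
])

```text
t: 24.5
ee_pos: [598.5, 15.6, 148.2]
orientation: [2.114, 2.321, 0.005]
ft_force: [-0.2, 0.7, -2.7]
width: 17.6
grasp_force: 30.0
```

Call:
apply_moves([
  [-1,[0,0,0.4],[0,0,0]],
  [-1,[0,0,0.2],[0,0,0]],
  [-1,[0,0,0],[0,0,0]],
])

```text
t: 24.88
ee_pos: [596.5, 13.0, 116.2]
orientation: [-2.117, -2.32, 0.001]
ft_force: [0.7, -0.2, -2.5]
width: 17.8
grasp_force: 30.0
```

```bash
python3 - <<'E'
from h import *
to(597.3,13.3,86.7,95.2)
T=im('top');S=im('side')
a=cv2.resize(T['pixels'][155:235,270:385],None,fx=5,fy=5,interpolation=cv2.INTER_CUBIC)
b=cv2.resize(S['pixels'][150:260,260:375],None,fx=5,fy=5,interpolation=cv2.INTER_CUBIC)
cv2.imwrite('pics/b.png',b)
E
```

```text
t 24.9 pos [596.5  13.  116.2] phi 95.2 tilt 0.08 w 17.8 F [ 0.7 -0.2 -2.5]
  turn wz 0.0 shift [0.004 0.017 0.589]
```

View pics/b.png

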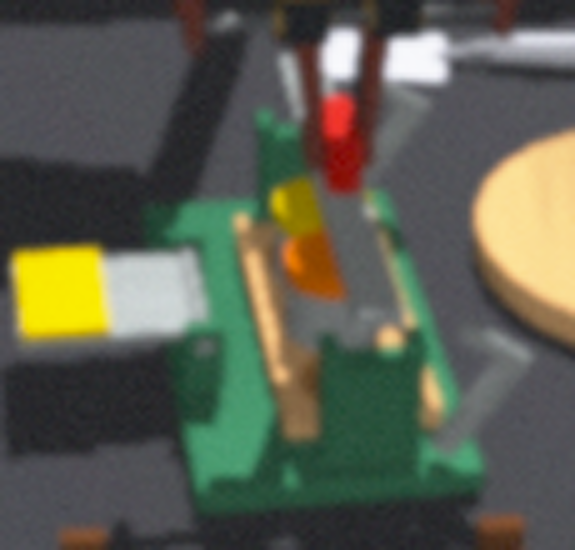

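Call:
apply_moves([
  [-1,[0,0.01,0.2],[0,0,0]],
  [-1,[0,0,0.14],[0,0,0]],
  [-1,[0,0,0.1],[0,0,0]],
  [-1,[0,0,0.08],[0,0,0]],
  [-1,[0,0,0.05],[0,0,0]],
  [-1,[0,0,0],[0,0,0]],
])

```text
t: 25.72
ee_pos: [597.4, 13.2, 88.1]
orientation: [-2.117, -2.321, 0.0]
ft_force: [0.1, -0.0, -3.4]
width: 17.8
grasp_force: 30.0
```

```bash
python3 - <<'E'
from h import *
to(597.3,13.3,86.7,95.2)
print(np.round(st()['moment'],2))
E
```

```text
t 25.7 pos [597.4  13.2  88.1] phi 95.3 tilt 0.01 w 17.8 F [ 0.1 -0.  -3.4]
  turn wz 0.001 shift [ 0.003 -0.001  0.027]
[-0.03 -0.05 -0.  ]
```

Call:
apply_moves([
  [-1,[0,0,0.03],[0,0,0]],
  [-1,[0,0,0.02],[0,0,0]],
  [0,[0,0,0],[0,0,0]],
  [0.2,[0,0,0],[0,0,0]],
  [0.2,[0,0,-0.4],[0,0,0]],
  [0.2,[0,0,-0.7],[0,0,0]],
  [0.2,[0,0,-0.7],[0,0,0]],
  [-1,[0,0,0],[0,0,0]],
])

```text
t: 26.72
ee_pos: [599.7, 13.2, 179.8]
orientation: [2.113, 2.317, 0.007]
ft_force: [0.2, 0.7, -0.4]
width: 45.9
grasp_force: 0.0
```

```bash
python3 - <<'E'
from h import *
to(452.8,-0.7,120,95.2)
S=im('side');tins()
b=cv2.resize(S['pixels'][150:260,260:375],None,fx=5,fy=5,interpolation=cv2.INTER_CUBIC)
cv2.imwrite('pics/b2.png',b)
E
```

```text
t 26.7 pos [599.7  13.2 179.8] phi 95.3 tilt 0.4 w 45.9 F [ 0.2  0.7 -0.4]
  turn wz 0.001 shift [-0.01  -2.952  1.196]
side Y 73 [576.6  88.1] if on bed [574.7  54.6]
side O 69 [582.2  28.4] if on bed [580.2  -3.4]
side O 90 [ 673.5 -276.3] if on bed [ 668.9 -299.5]
side O 71 [ 447.3 -275.7] if on bed [ 449.  -298.9]
side O 79 [ 450.  -452.5] if on bed [ 451.7 -470.6]
```

View pics/b2.png

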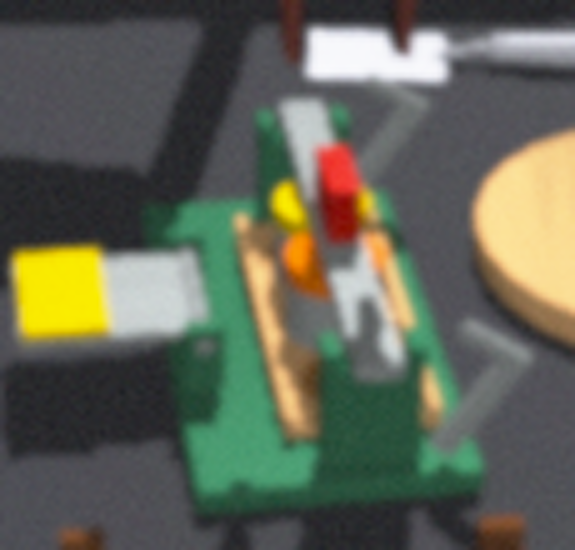

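Call:
apply_moves([
  [-1,[0,-0.74,0],[0,0,0]],
  [-1,[0,-0.74,0],[0,0,0]],
  [-1,[0,-0.74,0],[0,0,0]],
  [-1,[0,-0.74,0.2],[0,0,0]],
  [-1,[0,0,0.7],[0,0,0]],
  [-1,[0,0,0.7],[0,0,0]],
  [-1,[0,0,0.6],[0,0,0]],
  [-1,[0,0,0.1],[0,0,0]],
])

```text
t: 27.88
ee_pos: [447.7, -0.4, 58.5]
orientation: [-2.114, -2.318, 0.006]
ft_force: [0.4, 0.3, 0.3]
width: 0.0
grasp_force: 0.0
```

```bash
python3 -c "
from h import *
to(453,-0.7,27,95.2)"
```

```text
t 27.9 pos [ 4.477e+02 -4.000e-01  5.850e+01] phi 95.3 tilt 0.33 w 0.0 F [0.4 0.3 0.3]
  turn wz 0.001 shift [-0.016  0.104  0.629]
```

Call:
apply_moves([
  [-1,[0,0.05,0.1],[0,0,0]],
  [-1,[0,0,0.1],[0,0,0]],
  [-1,[0,0,0.1],[0,0,0]],
  [-1,[0,0,0.1],[0,0,0]],
  [-1,[0,0,0.1],[0,0,0]],
  [-1,[0,0,0.08],[0,0,0]],
  [-1,[0,0,0],[0,0,0]],
])

```text
t: 28.75
ee_pos: [453.2, -0.2, 32.4]
orientation: [2.116, 2.32, 0.002]
ft_force: [-1.3, 0.2, 11.9]
width: 0.3
grasp_force: 5.6
```

```bash
python3 -c "
from h import *
to(453,-0.7,27,95.2)"
```

```text
t 28.8 pos [ 4.532e+02 -2.000e-01  3.240e+01] phi 95.3 tilt 0.09 w 0.3 F [-1.3  0.2 11.9]
  turn wz 0.001 shift [-0.009 -0.005  0.108]
```

Call:
apply_moves([
  [-1,[0,0,0.05],[0,0,0]],
  [-1,[0,0,0.04],[0,0,0]],
  [-1,[0,0,0],[0,0,0]],
])

```text
t: 29.12
ee_pos: [453.8, -0.2, 28.8]
orientation: [2.116, 2.32, 0.003]
ft_force: [-1.9, 0.6, 19.9]
width: 0.4
grasp_force: 10.3
```

Call:
apply_moves([
  [-1,[0,0,0.02],[0,0,0]],
  [-1,[0,0,0],[0,0,0]],
  [-1,[0,0,0],[0,0,0]],
  [-1,[0,0,0],[0,0,0]],
  [-1,[0,0,0],[0,0,0]],
  [-1,[0,0,0],[0,0,0]],
])

```text
t: 29.88
ee_pos: [453.9, -0.2, 28.5]
orientation: [2.115, 2.319, 0.004]
ft_force: [-5.4, 0.8, 31.7]
width: 0.2
grasp_force: 16.0
```

```bash
python3 - <<'E'
from h import *
to(453,-0.7,27,95.2)
S=im('side')
b=cv2.resize(S['pixels'][150:260,250:375],None,fx=5,fy=5,interpolation=cv2.INTER_CUBIC)
cv2.imwrite('pics/b3.png',b)
E
```

```text
t 29.9 pos [ 4.539e+02 -2.000e-01  2.850e+01] phi 95.3 tilt 0.19 w 0.2 F [-5.4  0.8 31.7]
  turn wz 0.001 shift [-0.008 -0.018  0.029]
```

View pics/b3.png

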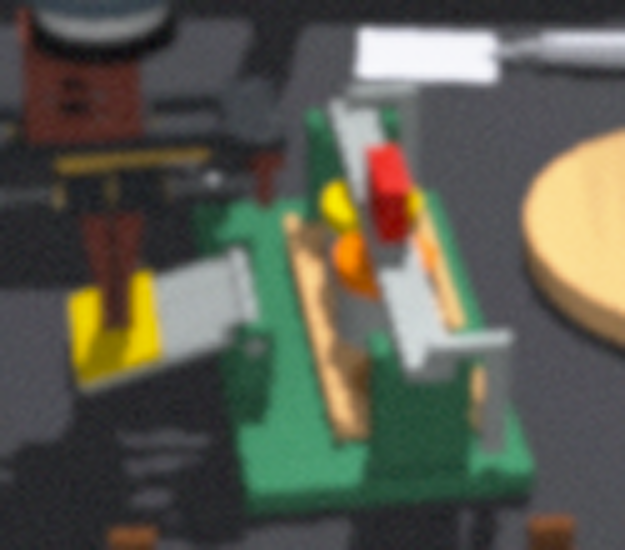

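Call:
apply_moves([
  [-1,[0,0,-0.15],[0,0,0]],
  [-1,[0,0,-0.24],[0,0,0]],
  [-1,[0,0,-0.3],[0,0,0]],
  [-1,[0,0,0],[0,0,0]],
  [-1,[0,0,0],[0,0,0]],
  [-1,[0,0,0],[0,0,0]],
  [-1,[0,0,0],[0,0,0]],
  [-1,[0,0,0],[0,0,0]],
])

```text
t: 30.92
ee_pos: [452.3, -0.2, 60.4]
orientation: [-2.117, -2.321, 0.001]
ft_force: [-0.1, 0.4, -1.1]
width: 0.8
grasp_force: 0.0
```

```bash
python3 - <<'E'
from h import *
to(453,-0.7,27,95.2)
S=im('side')
def p(n,I,box,lo,hi,z): print(n,blob(I,hsvmask(I,box,lo,hi),z))
p('pad s (up: 451.3,0.1)',S,(255,190,290,225),(20,120,80),(35,255,255),46)
p('grip',S,(310,160,350,210),(0,150,80),(4,255,255),95)
E
```

```text
t 30.9 pos [ 4.523e+02 -2.000e-01  6.040e+01] phi 95.3 tilt 0.03 w 0.8 F [-0.1  0.4 -1.1]
  turn wz 0.001 shift [-0.011  0.012  0.668]
pad s (up: 451.3,0.1) (305, array([451.6,  -2.7]), array([450.8,   1.6]), array([49., 93.]), 'axis deg', 96.9)
grip (111, array([598.2,  16.6]), array([599.3,  16.5]), array([94., 19.]), 'axis deg', 86.9)
```

Treadle is back up (pad rectangle as at the start). Second stroke.

Call:
apply_moves([
  [-1,[0,0,0.15],[0,0,0]],
  [-1,[0,0,0.15],[0,0,0]],
  [-1,[0,0,0.12],[0,0,0]],
  [-1,[0,0,0.1],[0,0,0]],
  [-1,[0,0,0.09],[0,0,0]],
  [-1,[0,0,0.05],[0,0,0]],
  [-1,[0,0,0.03],[0,0,0]],
  [-1,[0,0,0],[0,0,0]],
])

```text
t: 31.98
ee_pos: [453.3, -0.2, 28.1]
orientation: [2.116, 2.32, 0.002]
ft_force: [-8.6, 1.2, 39.7]
width: 0.2
grasp_force: 20.2
```

Call:
apply_moves([
  [-1,[0,0,0],[0,0,0]],
  [-1,[0,0,0],[0,0,0]],
  [-1,[0,0,0],[0,0,0]],
  [-1,[0,0,0],[0,0,0]],
  [-1,[0,0,0],[0,0,0]],
  [-1,[0,0,0],[0,0,0]],
])

```text
t: 32.72
ee_pos: [453.3, -0.2, 28.1]
orientation: [2.116, 2.32, 0.002]
ft_force: [-7.9, 0.9, 38.5]
width: 0.5
grasp_force: 19.9
```

Call:
apply_moves([
  [-1,[0,0,-0.15],[0,0,0]],
  [-1,[0,0,-0.24],[0,0,0]],
  [-1,[0,0,-0.4],[0,0,0]],
  [-1,[0,0,-0.7],[0,0,0]],
  [-1,[0,0,-0.8],[0,0,0]],
  [0.3,[0,0,-0.7],[0,0,0]],
  [0.3,[0,0,0],[0,0,0]],
  [0.3,[0,0,0],[0,0,0]],
])

```text
t: 33.72
ee_pos: [451.9, -0.2, 174.8]
orientation: [-2.116, -2.321, 0.001]
ft_force: [-0.7, 0.1, -0.1]
width: 26.8
grasp_force: 0.0
```

```bash
python3 - <<'E'
from h import *
to(597.4,13.2,86.7,95.3)
S=im('side')
def p(n,I,box,lo,hi,z): print(n,blob(I,hsvmask(I,box,lo,hi),z))
p('pad s (up: 451.3,0.1)',S,(255,190,290,225),(20,120,80),(35,255,255),46)
p('grip',S,(310,160,350,210),(0,150,80),(4,255,255),95)
E
```

```text
t 33.7 pos [ 4.519e+02 -2.000e-01  1.748e+02] phi 95.3 tilt 0.06 w 26.8 F [-0.7  0.1 -0.1]
  turn wz -0.0 shift [-2.000e-03  2.922e+00  1.761e+00]
pad s (up: 451.3,0.1) (339, array([451.1,   0.8]), array([450.8,   1.9]), array([49., 93.]), 'axis deg', 95.2)
grip (115, array([598.2,  16.2]), array([599.3,  16.5]), array([94., 19.]), 'axis deg', 86.7)
```

Call:
apply_moves([
  [0.3,[0,0.73,0],[0,0,0]],
  [0.3,[0,0.73,0],[0,0,0]],
  [0.3,[0,0.73,0],[0,0,0]],
  [0.3,[0,0.73,0],[0,0,0]],
  [0.3,[0,0,0.6],[0,0,0]],
  [0.3,[0,0,0.5],[0,0,0]],
  [0.3,[0,0,0],[0,0,0]],
])

```text
t: 34.65
ee_pos: [595.3, 13.2, 117.0]
orientation: [-2.113, -2.317, 0.008]
ft_force: [0.1, 0.6, -0.2]
width: 56.9
grasp_force: 0.0
```

```bash
python3 - <<'E'
from h import *
to(597.4,13.2,86.7,95.3)
E
```

```text
t 34.6 pos [595.3  13.2 117. ] phi 95.3 tilt 0.41 w 56.9 F [ 0.1  0.6 -0.2]
  turn wz -0.0 shift [-0.004  0.041  0.607]
```

Call:
apply_moves([
  [0.3,[0,0.02,0.3],[0,0,0]],
  [0.3,[0,0,0.2],[0,0,0]],
  [0.3,[0,0,0.09],[0,0,0]],
  [-1,[0,0,0],[0,0,0]],
  [-1,[0,0,0],[0,0,0]],
  [-1,[0,0,0],[0,0,0]],
  [-1,[0,0,0],[0,0,0]],
  [-1,[0,0,0],[0,0,0]],
])

```text
t: 35.65
ee_pos: [598.8, 13.3, 91.4]
orientation: [-2.117, -2.321, 0.0]
ft_force: [-0.6, 0.9, 1.3]
width: 17.8
grasp_force: 30.0
```

```bash
python3 - <<'E'
from h import *
to(597.4,13.2,86.7,95.3)
E
```

```text
t 35.6 pos [598.8  13.3  91.4] phi 95.3 tilt 0.01 w 17.8 F [-0.6  0.9  1.3]
  turn wz -0.0 shift [ 0.001 -0.027  0.094]
```

Call:
apply_moves([
  [-1,[0,0,-0.3],[0,0,0]],
  [-1,[0,0,-0.6],[0,0,0]],
  [-1,[0,0,-0.7],[0,0,0]],
  [-1,[-0.7,-0.168,0],[0,0,0]],
  [-1,[-0.7,-0.168,0],[0,0,0]],
  [-1,[-0.7,-0.168,0],[0,0,0]],
  [-1,[-0.7,-0.168,0],[0,0,0]],
  [-1,[-0.7,-0.168,0],[0,0,0]],
])

```text
t: 36.65
ee_pos: [573.0, -166.0, 172.0]
orientation: [2.117, 2.321, 0.0]
ft_force: [-0.3, 0.1, -2.8]
width: 17.8
grasp_force: 30.0
```

Call:
apply_moves([
  [-1,[-0.7,-0.168,0],[0,0,0]],
  [-1,[-0.72,-0.168,0],[0,0,0]],
  [-1,[0,0,0],[0,0,0.1]],
  [-1,[0,0,0],[0,0,0.1]],
  [-1,[0,0,0],[0,0,0.1]],
  [-1,[0,0,0],[0,0,0.1]],
  [-1,[0,0,0],[0,0,0.1]],
  [-1,[0,0,0],[0,0,0.1]],
])

```text
t: 37.65
ee_pos: [562.9, -237.0, 171.9]
orientation: [2.943, 1.099, 0.0]
ft_force: [0.9, -0.5, -1.8]
width: 17.5
grasp_force: 30.0
```

Call:
apply_moves([
  [-1,[0,0,0],[0,0,0.1]],
  [-1,[0,0,0],[0,0,0.1]],
  [-1,[0,0,0],[0,0,0.1]],
  [-1,[0,0,0],[0,0,0.1]],
  [-1,[0,0,0],[0,0,0.056]],
  [-1,[0,0,0.6],[0,0,0]],
  [-1,[0,0,0.6],[0,0,0]],
  [-1,[0,0,0.1],[0,0,0]],
])

```text
t: 38.65
ee_pos: [561.6, -236.5, 104.9]
orientation: [-3.14, -0.006, 0.005]
ft_force: [0.1, 0.8, -3.0]
width: 17.7
grasp_force: 30.0
```

Call:
apply_moves([
  [-1,[0,0,0],[0,0,0]],
  [-1,[0,0,0],[0,0,0]],
])

```text
t: 38.9
ee_pos: [563.9, -237.5, 107.6]
orientation: [3.141, 0.006, 0.003]
ft_force: [0.3, -1.0, -3.0]
width: 17.7
grasp_force: 30.0
```

```bash
python3 - <<'E'
from h import *
to(563,-237.2,66.4,0.3); tins()
S=im('side')
b=cv2.resize(S['pixels'][150:300,250:390],None,fx=4,fy=4,interpolation=cv2.INTER_CUBIC)
cv2.imwrite('pics/b4.png',b)
E
```

```text
t 38.9 pos [ 563.9 -237.5  107.6] phi 0.2 tilt 0.13 w 17.7 F [ 0.3 -1.  -3. ]
  turn wz -0.001 shift [-0.017 -0.005  0.824]
top Y 269 [598.1  59.6] if on bed [594.1  58.4]
top O 240 [600.8   2.6] if on bed [596.8   2.4]
side O 90 [ 673.5 -275.5] if on bed [ 668.8 -298.7]
side O 75 [ 447.3 -274.9] if on bed [ 449.1 -298.1]
```

View pics/b4.png

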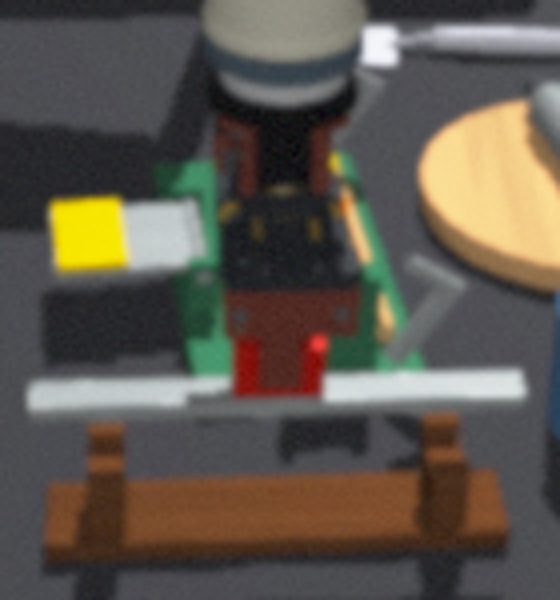

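Call:
apply_moves([
  [-1,[0,0,0.3],[0,0,0]],
  [-1,[0,0,0.25],[0,0,0]],
  [-1,[0,0,0.12],[0,0,0]],
  [-1,[0,0,0.08],[0,0,0]],
  [-1,[0,0,0.03],[0,0,0]],
  [-1,[0,0,0],[0,0,0]],
  [-1,[0,0,0],[0,0,0]],
])

```text
t: 39.92
ee_pos: [563.1, -237.2, 67.5]
orientation: [3.141, 0.006, 0.001]
ft_force: [-0.6, 0.4, -2.5]
width: 17.8
grasp_force: 30.0
```

Call:
apply_moves([
  [-1,[0,0,0.02],[0,0,0]],
  [-1,[0,0,0.01],[0,0,0]],
  [0.2,[0,0,0],[0,0,0]],
  [0.2,[0,0,0],[0,0,0]],
  [0.2,[0,0,-0.4],[0,0,0]],
  [0.2,[0,0,-0.7],[0,0,0]],
  [0.2,[0,0,-0.8],[0,0,0]],
  [0.7,[0,0,0],[0,0,0]],
])

```text
t: 40.92
ee_pos: [565.4, -238.1, 165.4]
orientation: [3.138, 0.006, 0.011]
ft_force: [-0.1, 0.2, 0.7]
width: 59.7
grasp_force: 0.0
```

Call:
apply_moves([
  [0.7,[0,0,0],[0,0,-0.11]],
  [0.7,[0,0,0],[0,0,-0.11]],
  [0.7,[0,0,0],[0,0,-0.11]],
  [0.7,[0,0,0],[0,0,-0.11]],
  [0.7,[0,0,0],[0,0,-0.11]],
  [0.7,[0,0,0],[0,0,-0.11]],
  [0.7,[0,0,0],[0,0,-0.11]],
  [0.7,[0,0,0],[0,0,-0.11]],
])

```text
t: 41.92
ee_pos: [562.5, -236.9, 160.3]
orientation: [-2.41, -2.014, 0.001]
ft_force: [0.6, -0.2, -0.5]
width: 74.9
grasp_force: 0.0
```

Call:
apply_moves([
  [0.7,[0,0,0],[0,0,-0.11]],
  [0.7,[0,0,0],[0,0,-0.068]],
])

```text
t: 42.18
ee_pos: [562.5, -236.8, 160.2]
orientation: [-2.108, -2.328, 0.001]
ft_force: [0.2, 0.3, -1.0]
width: 74.3
grasp_force: 0.0
```

```bash
python3 - <<'E'
from h import *
tins()
S=im('side');T=im('top')
def p(n,I,box,lo,hi,z): print(n,blob(I,hsvmask(I,box,lo,hi),z))
p('bar s',S,(250,245,385,280),(0,0,90),(180,40,255),52)
p('grip s',S,(300,240,340,275),(0,150,80),(4,255,255),75)
print('side view lids, z64',[ (c,[np.round(onz(S,np.argwhere(hsvmask(S,(290,160,360,215),lo,hi))[:,::-1].mean(0),62)[:2],1)]) for c,lo,hi in(('Y',(20,120,70),(35,255,255)),('O',(5,190,120),(15,255,255)))])
to(597,2,34,95.2); to(594,58,34,95.2)
E
```

```text
top Y 270 [597.9  59.6] if on bed [594.   58.5]
top O 240 [600.8   2.6] if on bed [596.8   2.4]
side Y 175 [568.  128.9] if on bed [566.3  94.3]
side Y 102 [595.1  78.6] if on bed [592.7  45.3]
side O 123 [599.3  23. ] if on bed [596.7  -8.6]
side O 70 [ 674.2 -270.7] if on bed [ 669.6 -294. ]
bar s (1190, array([ 561.1, -238. ]), array([ 563.5, -237.4]), array([279.,  43.]), 'axis deg', -179.8)
grip s (326, array([ 563. , -241.5]), array([ 564.9, -242. ]), array([53., 53.]), 'axis deg', 62.3)
side view lids, z64 [('Y', [array([566.4,  92.6])]), ('O', [array([595.2, -17.9])])]
t 42.4 pos [ 562.7 -237.   160.4] phi 95.3 tilt 0.04 w 74.6 F [ 0.2 -0.  -0.9]
  turn wz 0.001 shift [4.697 1.117 2.529]
t 42.4 pos [ 562.7 -237.   160.4] phi 95.3 tilt 0.04 w 74.6 F [ 0.2 -0.  -0.9]
  turn wz 0.001 shift [5.818 1.159 2.529]
```

```bash
python3 - <<'E'
from h import *
S=im('side');T=im('top')
a=cv2.resize(T['pixels'][150:250,265:385],None,fx=3,fy=3,interpolation=cv2.INTER_CUBIC)
b=cv2.resize(S['pixels'][150:250,260:380],None,fx=3,fy=3,interpolation=cv2.INTER_CUBIC)
cv2.imwrite('pics/c.png',np.hstack([a,b]))
for n,I,box in(('t',T,(290,170,370,215)),('s',S,(300,160,360,215))):
  for c,lo,hi in(('Y',(20,120,70),(35,255,255)),('O',(5,190,100),(17,255,255))):
    print(n,c,blob(I,hsvmask(I,box,lo,hi),64 if n=='t' else 61))
E
```

```text
t Y (271, array([594.1,  58.5]), array([594.2,  58.7]), array([55., 53.]), 'axis deg', 82.4)Traceback (most recent call last):
  File "<stdin>", line 8, in <module>
  File "h.py", line 23, in blob
    r=cv2.minAreaRect(P.astype(np.float32)); c=P.mean(0); w,V=np.linalg.eigh(np.cov(P.T)); d=V[:,1]
cv2.error: OpenCV(4.12.0) /io/opencv/modules/imgproc/src/convhull.cpp:143: error: (-215:Assertion failed) total >= 0 && (depth == CV_32F || depth == CV_32S) in function 'convexHull'
```

View pics/c.png

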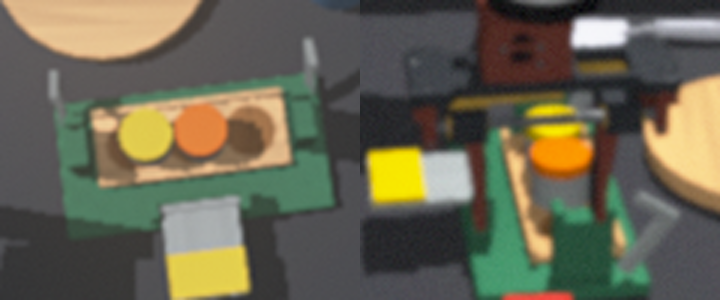

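Call:
apply_moves([
  [0.7,[0.78,0.186,0],[0,0,0]],
  [0.7,[0.78,0.186,0],[0,0,0]],
  [0.7,[0.78,0.186,0],[0,0,0]],
  [0.7,[0.78,0.186,0],[0,0,0]],
  [0.7,[0.78,0.186,0],[0,0,0]],
  [0.7,[0.78,0.186,0.2],[0,0,0]],
  [0.7,[0,0,0.4],[0,0,0]],
  [0.7,[0,0,0],[0,0,0]],
])

```text
t: 43.48
ee_pos: [595.1, 1.7, 129.4]
orientation: [-2.112, -2.323, 0.003]
ft_force: [-1.0, 0.7, -1.1]
width: 74.5
grasp_force: 0.0
```

```bash
python3 -c "
from h import *
to(597,2,34,95.3);tins()"
```

```text
t 43.5 pos [595.1   1.7 129.4] phi 95.5 tilt 0.17 w 74.5 F [-1.   0.7 -1.1]
  turn wz 0.002 shift [0.002 0.038 1.908]
side Y 85 [594. 395.] if on bed [591.6 352.7]
side Y 224 [594.9  95.2] if on bed [592.5  61.4]
side O 105 [597.5  20.7] if on bed [595.  -10.9]
side O 66 [ 674.6 -270.7] if on bed [ 669.9 -294. ]
side O 147 [ 607.1 -276.7] if on bed [ 604.4 -299.9]
side O 62 [ 448.  -453.6] if on bed [ 449.8 -471.7]
```

Call:
apply_moves([
  [0.7,[0,0.03,0.6],[0,0,0]],
  [0.7,[0,0,0.6],[0,0,0]],
  [0.7,[0,0,0.5],[0,0,0]],
  [0.7,[0,0,0.2],[0,0,0]],
  [-1,[0,0,0],[0,0,0]],
  [-1,[0,0,0],[0,0,0]],
  [-1,[0,0,0],[0,0,0]],
  [-1,[0,0,0],[0,0,0]],
])

```text
t: 44.58
ee_pos: [598.4, 1.2, 36.8]
orientation: [2.112, 2.324, 0.002]
ft_force: [-1.9, -1.1, 6.2]
width: 52.9
grasp_force: 30.0
```

Call:
apply_moves([
  [-1,[0,0,0],[0,0,0]],
  [-1,[0,0,-0.3],[0,0,0]],
  [-1,[0,0,-0.7],[0,0,0]],
  [-1,[0,0,-0.8],[0,0,0]],
  [-1,[0,0,-0.8],[0,0,0]],
  [-1,[0,0,0],[0,0,0]],
])

```text
t: 45.32
ee_pos: [600.0, 1.4, 169.7]
orientation: [2.11, 2.321, 0.007]
ft_force: [-0.5, -0.0, -2.0]
width: 53.2
grasp_force: 30.0
```

```bash
python3 -c "
from h import *
to(576.3,-389.4,20,95.5);tins()"
```

```text
t 45.3 pos [600.    1.4 169.7] phi 95.5 tilt 0.4 w 53.2 F [-0.5 -0.  -2. ]
  turn wz -0.0 shift [-7.735 -1.22   2.994]
side Y 255 [595.1  90.7] if on bed [592.7  57.1]
side O 260 [622.6 301.8] if on bed [619.4 262.2]
side O 66 [ 674.2 -272.2] if on bed [ 669.6 -295.5]
side O 65 [ 448.1 -453.5] if on bed [ 449.9 -471.6]
```

Call:
apply_moves([
  [-1,[-0.774,-0.122,0],[0,0,0]],
  [-1,[-0.774,-0.122,0],[0,0,0]],
  [-1,[-0.774,-0.122,0],[0,0,0]],
  [-1,[-0.774,-0.122,0],[0,0,0]],
  [-1,[-0.774,-0.122,0],[0,0,0]],
  [-1,[-0.774,-0.122,0],[0,0,0]],
  [-1,[-0.774,-0.122,0],[0,0,0]],
  [-1,[-0.774,-0.122,0],[0,0,0]],
])

```text
t: 46.42
ee_pos: [577.2, -312.1, 163.4]
orientation: [-2.111, -2.322, 0.001]
ft_force: [0.3, -0.5, -1.2]
width: 53.5
grasp_force: 30.0
```

Call:
apply_moves([
  [-1,[-0.774,-0.122,0],[0,0,0]],
  [-1,[-0.774,-0.122,0],[0,0,0]],
  [-1,[0,0,0.6],[0,0,0]],
  [-1,[0,0,0.6],[0,0,0]],
  [-1,[0,0,0.6],[0,0,0]],
  [-1,[0,0,0],[0,0,0]],
  [-1,[0,0,0],[0,0,0]],
])

```text
t: 47.3
ee_pos: [573.8, -389.6, 75.5]
orientation: [-2.113, -2.324, 0.0]
ft_force: [0.5, -0.3, -1.3]
width: 53.2
grasp_force: 30.0
```

```bash
python3 -c "
from h import *
to(576.3,-389.4,22.5,95.5)"
```

```text
t 47.3 pos [ 573.8 -389.6   75.5] phi 95.5 tilt 0.04 w 53.2 F [ 0.5 -0.3 -1.3]
  turn wz -0.0 shift [0.    0.051 1.06 ]
```

Call:
apply_moves([
  [-1,[0,0.02,0.5],[0,0,0]],
  [-1,[0,0,0.35],[0,0,0]],
  [-1,[0,0,0.18],[0,0,0]],
  [-1,[0,0,0.04],[0,0,0]],
  [-1,[0,0,0],[0,0,0]],
])

```text
t: 47.92
ee_pos: [575.1, -389.9, 22.7]
orientation: [2.113, 2.324, 0.0]
ft_force: [0.4, -0.5, -2.2]
width: 53.2
grasp_force: 30.0
```

Call:
apply_moves([
  [-1,[0,0,0.03],[0,0,0]],
  [-1,[0,0,0],[0,0,0]],
])

```text
t: 48.18
ee_pos: [575.4, -390.1, 21.9]
orientation: [2.112, 2.323, 0.0]
ft_force: [-1.2, 0.6, 3.7]
width: 53.3
grasp_force: 30.0
```

Touched the tray floor; release and fetch the yellow tin.

Call:
apply_moves([
  [0.5,[0,0,0],[0,0,0]],
  [0.5,[0,0,0],[0,0,0]],
  [0.5,[0,0,-0.3],[0,0,0]],
  [0.5,[0,0,-0.7],[0,0,0]],
  [0.7,[0,0,-0.9],[0,0,0]],
  [0.7,[0,0,-0.9],[0,0,0]],
  [0.7,[0,0,0],[0,0,0]],
  [0.7,[0,0,0],[0,0,0]],
])

```text
t: 49.18
ee_pos: [574.5, -389.4, 160.8]
orientation: [-2.113, -2.325, 0.0]
ft_force: [-0.4, -0.0, 0.9]
width: 74.5
grasp_force: 0.0
```

```bash
python3 - <<'E'
from h import *
T=im('top');print('Y',blob(T,hsvmask(T,(290,170,370,215),(20,120,70),(35,255,255)),64))
print(T['pixels'].shape); to(594,58,34,95.5)
E
```

```text
Y (273, array([594.1,  58.3]), array([594.2,  58.7]), array([55., 53.]), 'axis deg', 83.8)
(400, 640, 3)
t 49.2 pos [ 574.  -389.1  159.8] phi 95.5 tilt 0.1 w 74.6 F [-0.  -0.2 -0.8]
  turn wz -0.001 shift [8.863 1.254 2.516]
```

Call:
apply_moves([
  [0.7,[0.886,0.125,0],[0,0,0]],
  [0.7,[0.886,0.125,0],[0,0,0]],
  [0.7,[0.886,0.125,0],[0,0,0]],
  [0.7,[0.886,0.125,0],[0,0,0]],
  [0.7,[0.886,0.125,0],[0,0,0]],
  [0.7,[0.886,0.125,0],[0,0,0]],
  [0.7,[0.886,0.125,0],[0,0,0]],
  [0.7,[0.886,0.125,0],[0,0,0]],
])

```text
t: 50.22
ee_pos: [589.7, -30.6, 159.0]
orientation: [-2.112, -2.323, 0.003]
ft_force: [0.8, 0.5, -0.9]
width: 74.6
grasp_force: 0.0
```

Call:
apply_moves([
  [0.7,[0.886,0.125,0],[0,0,0]],
  [0.7,[0.886,0.125,0],[0,0,0]],
  [0.7,[0,0,0.6],[0,0,0]],
  [0.7,[0,0,0],[0,0,0]],
  [0.7,[0,0,0],[0,0,0]],
])

```text
t: 50.85
ee_pos: [594.6, 56.9, 130.3]
orientation: [-2.113, -2.323, 0.002]
ft_force: [0.3, -1.2, 0.3]
width: 74.8
grasp_force: 0.0
```

```bash
python3 - <<'E'
from h import *
to(594,58,34,95.5);tins()
E
```

```text
t 50.9 pos [594.6  56.9 130.3] phi 95.4 tilt 0.09 w 74.8 F [ 0.3 -1.2  0.3]
  turn wz -0.001 shift [ 0.024 -0.009  1.926]
top Y 94 [457.1 -31.4] if on bed [455.5 -31.1]
top O 270 [ 577.6 -391.1] if on bed [ 574. -385.]
side Y 85 [593.9 474.8] if on bed [591.5 430.2]
side Y 255 [595.1  90.7] if on bed [592.7  57.1]
side Y 154 [ 579.8 -381.8] if on bed [ 577.8 -402. ]
side O 71 [ 673.8 -271.5] if on bed [ 669.1 -294.8]
side O 268 [ 605.8 -270.1] if on bed [ 603.1 -293.4]
side O 63 [ 449.2 -453.2] if on bed [ 450.9 -471.4]
```

Call:
apply_moves([
  [0.7,[0,0,0.6],[0,0,0]],
  [0.7,[0,0,0.6],[0,0,0]],
  [0.7,[0,0,0.5],[0,0,0]],
  [0.7,[0,0,0.22],[0,0,0]],
  [-1,[0,0,0],[0,0,0]],
  [-1,[0,0,0],[0,0,0]],
  [-1,[0,0,0],[0,0,0]],
  [-1,[0,0,0],[0,0,0]],
])

```text
t: 51.95
ee_pos: [595.6, 57.3, 35.7]
orientation: [2.112, 2.324, 0.002]
ft_force: [-2.1, -1.1, 6.4]
width: 53.5
grasp_force: 30.0
```

Call:
apply_moves([
  [-1,[0,0,0],[0,0,0]],
  [-1,[0,0,-0.3],[0,0,0]],
  [-1,[0,0,-0.7],[0,0,0]],
  [-1,[0,0,-0.8],[0,0,0]],
  [-1,[0,0,-0.8],[0,0,0]],
  [-1,[0,0,0],[0,0,0]],
  [-1,[0,0,0],[0,0,0]],
])

```text
t: 52.82
ee_pos: [594.2, 57.3, 164.3]
orientation: [-2.113, -2.324, 0.001]
ft_force: [-0.6, 0.4, -2.0]
width: 53.7
grasp_force: 30.0
```

```bash
python3 -c "
from h import *
to(480.7,-380.6,23,95.5)"
```

```text
t 52.8 pos [594.2  57.3 164.3] phi 95.5 tilt 0.04 w 53.7 F [-0.6  0.4 -2. ]
  turn wz -0.0 shift [-8.5   -3.1    2.827]
```

Call:
apply_moves([
  [-1,[-0.85,-0.31,0],[0,0,0]],
  [-1,[-0.85,-0.31,0],[0,0,0]],
  [-1,[-0.85,-0.31,0],[0,0,0]],
  [-1,[-0.85,-0.31,0],[0,0,0]],
  [-1,[-0.85,-0.31,0],[0,0,0]],
  [-1,[-0.85,-0.31,0],[0,0,0]],
  [-1,[-0.85,-0.31,0],[0,0,0]],
  [-1,[-0.85,-0.31,0],[0,0,0]],
])

```text
t: 53.82
ee_pos: [502.2, -293.7, 162.7]
orientation: [-2.111, -2.322, 0.001]
ft_force: [0.2, 0.0, -1.5]
width: 53.1
grasp_force: 30.0
```

Call:
apply_moves([
  [-1,[-0.85,-0.31,0],[0,0,0]],
  [-1,[-0.85,-0.31,0],[0,0,0]],
  [-1,[0,0,0.6],[0,0,0]],
  [-1,[0,0,0.6],[0,0,0]],
  [-1,[0,0,0.6],[0,0,0]],
  [-1,[0,0,0],[0,0,0]],
  [-1,[0,0,0],[0,0,0]],
])

```text
t: 54.7
ee_pos: [481.0, -380.4, 74.6]
orientation: [-2.113, -2.324, 0.0]
ft_force: [0.9, 0.3, -1.4]
width: 53.6
grasp_force: 30.0
```

```bash
python3 -c "
from h import *
to(480.7,-380.6,23,95.5)"
```

```text
t 54.7 pos [ 481.  -380.4   74.6] phi 95.5 tilt 0.04 w 53.6 F [ 0.9  0.3 -1.4]
  turn wz -0.0 shift [-0.003 -0.006  1.031]
```

Call:
apply_moves([
  [-1,[0,0,0.5],[0,0,0]],
  [-1,[0,0,0.33],[0,0,0]],
  [-1,[0,0,0.18],[0,0,0]],
  [-1,[0,0,0.03],[0,0,0]],
  [-1,[0,0,0],[0,0,0]],
])

```text
t: 55.32
ee_pos: [481.3, -380.7, 23.1]
orientation: [2.113, 2.324, 0.0]
ft_force: [-0.1, -0.3, -1.5]
width: 53.4
grasp_force: 30.0
```

Call:
apply_moves([
  [-1,[0,0,0.03],[0,0,0]],
  [-1,[0,0,0],[0,0,0]],
])

```text
t: 55.58
ee_pos: [481.1, -380.6, 21.5]
orientation: [2.113, 2.324, 0.0]
ft_force: [-0.3, -0.4, -0.5]
width: 53.3
grasp_force: 30.0
```

Call:
apply_moves([
  [-1,[0,0,0.02],[0,0,0]],
  [-1,[0,0,0],[0,0,0]],
  [0.5,[0,0,0],[0,0,0]],
  [0.5,[0,0,0],[0,0,0]],
  [0.5,[0,0,-0.3],[0,0,0]],
  [0.5,[0,0,-0.7],[0,0,0]],
  [0.5,[0,0,-0.9],[0,0,0]],
  [0.5,[0,0,-0.9],[0,0,0]],
])

```text
t: 56.58
ee_pos: [481.0, -380.5, 162.4]
orientation: [2.113, 2.324, 0.0]
ft_force: [0.1, -0.1, -0.1]
width: 65.8
grasp_force: 0.0
```

Call:
apply_moves([
  [0.5,[0.8,-0.2,0],[0,0,0]],
  [0.5,[0.8,-0.2,0],[0,0,0]],
  [0.5,[0.8,-0.2,0],[0,0,0]],
  [0.5,[0.8,-0.2,0],[0,0,0]],
  [0.5,[0.8,-0.2,0],[0,0,0]],
  [0.5,[0.8,-0.2,0],[0,0,0]],
  [0.5,[0,0,0],[0,0,0]],
  [0.5,[0,0,0],[0,0,0]],
])

```text
t: 57.58
ee_pos: [399.4, -147.7, 161.0]
orientation: [2.111, 2.324, 0.001]
ft_force: [-0.3, -0.4, 1.2]
width: 65.8
grasp_force: 0.0
```

```bash
python3 - <<'E'
from h import *
T=im('top');S=im('side');o=st();print(np.round(o['ee_pos']),np.round(o['ft_force'],1))
def p(n,I,box,lo,hi,z):
    try: print(n,blob(I,hsvmask(I,box,lo,hi),z))
    except Exception as e: print(n,'none')
p('Y t',T,(430,170,485,260),(22,120,90),(35,255,255),49);p('O t',T,(430,170,485,260),(5,200,120),(17,255,255),49)
p('bar s',S,(250,245,385,280),(0,0,90),(180,40,255),52)
p('pad s',S,(255,190,290,225),(20,120,80),(35,255,255),46)
a=cv2.resize(T['pixels'][110:290,190:490],None,fx=1.8,fy=1.8);b=cv2.resize(S['pixels'][140:370,180:440],None,fx=1.8,fy=1.8)
h=max(a.shape[0],b.shape[0]);a=np.vstack([a,np.zeros((h-a.shape[0],a.shape[1],3),np.uint8)])
c=np.hstack([a,b]);f=790/c.shape[1];cv2.imwrite('pics/end.png',cv2.resize(c,None,fx=min(f,1),fy=min(f,1)))
E
```

```text
[ 399. -148.  161.] [ 0.  -0.7 -1.2]
Y t (274, array([ 482. , -379.9]), array([ 482.1, -380.5]), array([54., 51.]), 'axis deg', 88.1)
O t none
bar s (1182, array([ 562.2, -238.1]), array([ 563.9, -237.4]), array([278.,  43.]), 'axis deg', -179.8)
pad s (336, array([4.515e+02, 2.000e-01]), array([450.8,   1.6]), array([49., 93.]), 'axis deg', 94.9)
```

View pics/end.png

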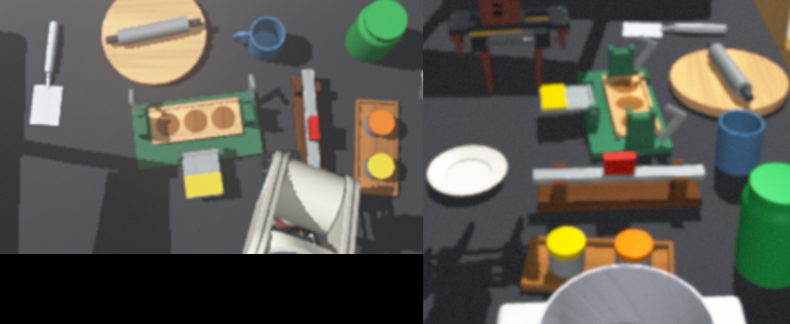

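Both tins stand upright in the tray (top panel at (380,122) and (380,166)). The bar is on its rest, the treadle is up, and the bystanders haven't moved.

```bash
python3 -c "
from h import *
print(ctrl.close_job())"
```

```text
the job is handed in; nothing more can be done
None
```

I handed the job in at about 58 s: I pressed both tins (yellow and orange, the only two I found) twice, then stood them upright in the tray and put the bar back on its rest; the hand-in returned no verdict.

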